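# Shim the rocking printer riser

## Robot

A 6-joint arm with a two-finger parallel gripper is mounted at the origin on the work surface. World frame = base frame: x ahead of the robot, y to its left, z up, the work surface at z = 0. Lengths are in mm, angles in rad, forces in N, time in s.
With the tool pointing down it reaches from about 300 to 750 mm from the base axis. Payload 8.5 kg.
Tool frame: the origin (TCP) lies at the very end of the fingers, on their centre line; the grasp point (between the pads) lies 19 mm behind it (robot.grip_depth is the distance from the TCP to the grasp point, in mm); z points along the fingers, y is the line along which they close (so a half turn about z gives the same grasp; the last joint's range is limited). The gripper opens to 88 mm and grips with 3 to 60 N. Pads are 18 mm wide; open, the fingers measure 123 mm over their backs; the gripper's body (75 mm by 187 mm) begins 45 mm behind the grasp point.
Start: joints at [0.952, 0.381, 1.297, -0, 1.464, -0.215], TCP at [216.093, 505.751, 238.748] pointing down, gripper open.
Joint ranges: [-3.11, 3.11], [-0.89, 2.33], [0.22, 2.48], [-1.42, 4.56], [0.17, 2.85], [-2.88, 2.88]. Speed limits (rad/s): [2.39, 2.39, 3.14, 3.14, 3.14, 3.14].

## Interface

Orientations are given as a unit quaternion [x, y, z, w].
In Python, from workcell import state, viewer, ticket, robot gives the robot as it stands.
- The arm moves only by the tool servo_tool, never from a script. Its argument "commands" is a list of rows, each a list of 3 entries, a list of its own where there are three numbers: the finger opening in mm, from 0 to 88.1, then the shift along the tool's x, y, z in units of 25 mm (1.0 is 25 mm), then the turn about the tool's z in units of 5 degrees (1.0 is 5 degrees). In form: [[jaw, [x, y, z], yaw], ...]. A call has 1 to 12 rows; each row shifts and turns the commanded pose from where the row before left it, along the tool's axes as they then stand; what a row does not reach is not made up. A row lasts 1/12 s, in which the tool goes at most 41.7 mm and 7.16 degrees, less where a joint would pass 70% of its speed; a pose out of reach is approached as far as the arm can. A call is refused whole if a number of a shift passes 1 or a number of a turn 1, either way. A call with a gripper value outside its range is refused whole. The fingers move at their own pace and stop on an object; "squeeze" is the grip in N (left out, the last holds). Time passes only in rows, so rows that do not move let the fingers close. It gives the time, the measured TCP pose, the force, the opening and the grip force at its end, in the units of the state.
- state(): the state, without advancing time (a new reading comes with each control period).
- viewer.snapshot(name): name is "scene" or "top"; returns (picture, depth): 384x512x3 uint8, blue, green, red; 384x512 float32, mm along the optical axis (not along the pixel's ray), 0 where there is no reading.
- viewer.camera_info(name): a dict with "K" (3x3 intrinsics, pixels), "k1" (the pictures are not rectified: a ray, as slopes to the right and down, at radius r is drawn at 1 + k1 r^2 times it, then the intrinsics apply), "cam_to_world" (4x4, takes a point from camera to world coordinates). Camera axes: x right, y up, looking along -z (the intrinsics and any distortion apply to the point x, -y, -z); pixel columns grow to the right and rows downward; lengths in mm; the calibration is good to about 2 mm. A picture is of the moment at which its call begins. camera_info takes no time and is no camera call.
- ticket.finish_job(): hands the job in; it is judged then, once.
The state is a dict: "time": time; "q": joint angles; "qd": joint speeds; "joint_torque": joint torques, N m; "tcp_pos": TCP position; "orientation": TCP orientation; "force": force on the tool from outside, world axes, zero at the start; "moment": the same for the moment, N m; "opening": opening from 0.0 (shut) to 1.0 (fully open); "grasp_force": force on a finger pad.
Only numpy, scipy, OpenCV 4.12 (cv2) and the standard library are available. Lean on these libraries where they do the work, as an engineer would, in place of code of your own. Each camera call takes 0.05 s, during which the arm holds its last target. There are 200 camera calls.

## Task

The riser under the label printer rocks because one leg, the robot-side one nearest the middle of the desk, is too short: rock that corner to feel what is missing, then slide shims under the short foot one by one, the blue packer only if the gap is too big for the orange wedge alone, and the wedge last, nose first, gently until it is snug. Do not jack the riser up or shove it along, and leave the other things on the desk alone. Then press firmly (about 12 N) on the corner over that foot to check that it no longer rocks, and let go with the shims left under the foot.

Things in the scene. Friction and masses are not known exactly. Their poses are not given: they have to be found in the camera images.
- riser: Printer riser, loose, 1.9 to 2.5 kg with the label printer fixed on it. Grey top 260 (x) x 310 (y) mm, upper face 110 mm up; white legs splayed in y end in black square feet 24 x 24 mm at x +-120, y +-180. Printer 170 x 190 x 160 mm on the top at x -67..103, y -121..69. Origin on the desk under the top's middle, z up. Stands level on three feet; friction holds it up to 8 to 15 N sideways.
- short_foot (a point): Point of the riser at desk level, straight below the middle of the short foot (riser frame x -120, y +180). That foot's flat 24 x 24 mm sole hangs 4 to 13 mm above this point while the riser stands level (unknown, differs each time). Its side is 37 mm beyond the edge of the top, so shims go in along the riser's -y from the desk's middle, where the desk is clear.
- corner (a point): Where to press: upper face of the riser's top, 110 mm up, at the corner over the short foot; riser frame x -110, y +135; 65 mm clear of the printer. 4 to 6 N here (up to 12 N if the tool does not follow the swing) tips the riser over its other diagonal till the foot meets what is below: the corner sinks about 0.8 of the gap at the foot and swings outwards (riser -x, +y) by 0.7 of what it sinks.
- packer: Blue flat plastic shim, 130 (x) x 34 (y) x 5 mm thick, 30 g, lying loose on the desk. Origin under its middle; x along its length. Grip it across its width near one end. If used, it lies flat on the desk under the whole foot, with the wedge on top of it.
- wedge: Orange tapered plastic shim, 140 (x) x 34 (y) mm, 40 g, loose on the desk, flat underneath. Origin under its middle; x along its length to the thin nose: 1.5 mm thick at x +70, rising evenly to 11.5 mm at the tail, x -70. Grip it across near the tail. It fills 2.5 to about 8.5 mm alone; on the packer 5 mm more. A push of 5 to 8 N makes it snug.
- stapler: Bystander, loose: leave it alone. Red and black stapler 140 x 36 x 50 mm, origin under its middle.
- label_roll: Bystander, loose: leave it alone. White roll of labels, 90 mm across, 50 mm high, standing on end; origin under its middle.
- gel: Bystander, loose: leave it alone. Clear bottle of hand gel, 62 mm across, 150 mm high; origin under its middle.
- screwdriver: Bystander, loose: leave it alone. Screwdriver 190 mm long with a yellow handle; x along it to the tip.
- mouse: Bystander, loose: leave it alone. Black computer mouse 105 x 60 x 33 mm; origin under its middle.
- tape: Bystander, loose: leave it alone. Black tape dispenser 130 x 55 x 72 mm; origin under its middle.
There are look-alikes about, which are no part of the job. Of the things shaped like the wedge, the orange one is meant. What is shaped like the packer but black is not meant.

How it is judged:
By the outcome, as a careful person would: the job done as asked, in the order asked, and still so for the second after the job is handed in, with the robot touching nothing.
It also fails if it takes over 72 s, if anything falls off the work surface, if the arm or the gripper's body presses on something with over 40 N, if the wrist force passes 120 N, or if a joint passes its speed limit or range.

## Working session

There is one attempt and no reset: what is moved stays moved. The work goes in short steps, Python scripts to look and compute and a tool call to move; the robot and the scene stay as the last step left them, time stands still between calls to the robot, and variables do not carry over. Pictures are saved under pics/ and viewed, at most 10 in all, crops included, and the job is handed in when it is done.

Besides the shell and the picture viewer there is one more tool, called after ">>>" by a JSON object that holds its "api" and its "payload". servo_tool: Moves the arm, as the interface text tells. Its arguments: {"type":"object","properties":{"commands":{"type":"array","items":{"type":"array"}},"squeeze":{"type":"number"}},"required":["commands"]}

```bash
mkdir -p pics; cat > h.py <<'E'
import numpy as np, cv2
from workcell import state, viewer, ticket, robot
def cloud(name):
    im,d=viewer.snapshot(name); ci=viewer.camera_info(name)
    return im,d,ci
def rays(ci,px):
    K=np.array(ci["K"]);px=np.atleast_2d(np.float64(px))
    n=cv2.undistortPoints(px[:,None],K,np.array([ci["k1"],0,0,0,0.]))[:,0]
    M=np.array(ci["cam_to_world"])
    r=np.c_[n[:,0],-n[:,1],-np.ones(len(n))]
    return M[:3,3],r@M[:3,:3].T
def onz(ci,px,z):
    o,r=rays(ci,px); return o+r*((z-o[2])/r[:,2])[:,None]
def pts(ci,d):
    h,w=d.shape;u,v=np.meshgrid(np.arange(w),np.arange(h))
    o,r=rays(ci,np.c_[u.ravel(),v.ravel()])
    return (o+r*d.ravel()[:,None]).reshape(h,w,3)
E
python3 - <<'E'
from h import *
for n in("top","scene"):
    im,d,ci=cloud(n);cv2.imwrite(f"pics/{n}0.png",im);np.savez(f"{n}0.npz",im=im,d=d)
    print(n,np.round(ci["cam_to_world"],3).tolist(),ci["k1"])
print(state())
E
```

```text
top [[-0.03, 0.978, -0.209, 292.2], [-1.0, -0.029, 0.009, 18.382], [0.003, 0.209, 0.978, 1303.712], [0.0, 0.0, 0.0, 1.0]] -0.1674561207695328
scene [[0.642, -0.605, 0.471, 1136.831], [0.766, 0.512, -0.388, -505.461], [-0.007, 0.61, 0.792, 1155.393], [0.0, 0.0, 0.0, 1.0]] -0.11577852283148876
{'time': 0.1, 'q': array([ 9.51709060e-01,  3.81118832e-01,  1.29813048e+00, -3.77576483e-05,
        1.46361497e+00, -2.15323864e-01]), 'qd': array([-8.05144961e-05, -2.97932699e-03, -3.40686604e-03, -9.10684573e-05,
        1.78331660e-03,  1.80495557e-04]), 'joint_torque': array([ 2.87687872e-03, -4.38650358e+01, -2.24913472e+01,  7.14739203e-02,
        3.41704942e-02, -3.46869251e-05]), 'tcp_pos': array([215.96137851, 505.55815044, 238.22315432]), 'orientation': array([ 2.00511140e-01,  9.79691216e-01, -5.88880293e-04, -2.40476283e-04]), 'force': array([-0.04485005, -0.44302225,  0.35587974]), 'moment': array([-0.03891857, -0.00015349,  0.00308496]), 'grasp_force': 0.0, 'opening': 1.0023868611885376}
```

View pics/top0.png

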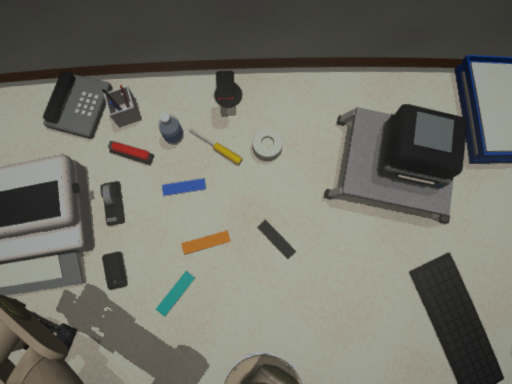

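View pics/scene0.png

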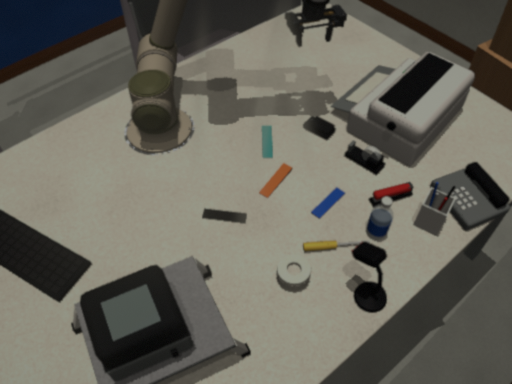

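Candidates in the top view:
- **Wedge shape:** orange at (206,242) and teal at (175,293). I choose orange.
- **Packer shape:** blue at (184,187) and black at (276,239). I choose blue.
- **Short foot:** the riser foot at (331,195).

Next I'll measure these and check them in a crop.

```bash
cat > m.py <<'E'
from h import *
def masks(im):
    hsv=cv2.cvtColor(im,cv2.COLOR_BGR2HSV)
    return {"orange":cv2.inRange(hsv,(5,120,80),(18,255,255)),"blue":cv2.inRange(hsv,(108,130,90),(125,255,255))}
def shim(name,col,box=None,z=3,L=None):
    im,d,ci=cloud(name) if L is None else L
    m=masks(im)[col]
    if box: b=np.zeros_like(m);b[box[1]:box[3],box[0]:box[2]]=1;m=m*b
    c=max(cv2.findContours(m,0,1)[0],key=cv2.contourArea)
    w=onz(ci,c[:,0],z)[:,:2].astype(np.float32)
    return cv2.minAreaRect(w),c,d,ci
E
python3 - <<'E'
from m import *
for n in("top","scene"):
    q=np.load(f"{n}0.npz");ci=viewer.camera_info(n);P=pts(ci,q["d"])
    for col,z in(("orange",6),("blue",5)):
        box=(140,170,260,270) if n=="top" else (240,150,360,225)
        r,c,d,_=shim(n,col,box,z,(q["im"],q["d"],ci))
        b=cv2.boxPoints(r);print(n,col,np.round(r[0],1),np.round(r[1],1),r[2],np.round(b).tolist())
        m=np.zeros(q["d"].shape,np.uint8);cv2.drawContours(m,[c],-1,1,-1);p=P[m>0]
        A=np.c_[p[:,:2]-np.array(r[0]),np.ones(len(p))];print("  zfit grad,mean",np.linalg.lstsq(A,p[:,2],rcond=None)[0])
    # riser top
    s=(abs(P[...,2]-110)<8)&(P[...,1]<-100)&(q["d"]>0)&(P[...,0]>250)
    m=cv2.morphologyEx(s.astype(np.uint8),cv2.MORPH_OPEN,np.ones((3,3)))
    k,lab,st,_=cv2.connectedComponentsWithStats(m);i=1+st[1:,4].argmax();print(n,"riser",st[i],P[lab==i][:,2].mean())
    ys,xs=np.nonzero(lab==i);r=cv2.minAreaRect(onz(ci,np.c_[xs,ys],110)[:,:2].astype(np.float32));print(r,cv2.boxPoints(r).round().tolist())
im=np.load("top0.npz")["im"];im2=np.load("scene0.npz")["im"]
a=cv2.resize(im[95:225,320:460],(420,390),interpolation=2);b=cv2.resize(im[170:310,150:300],(380,390),interpolation=2)
cv2.imwrite("pics/crop1.png",np.hstack([a,b]))
E
```

```text
top orange [436.8 153.1] [ 33. 139.] 14.546345710754395 [[403.0, 216.0], [438.0, 82.0], [470.0, 90.0], [435.0, 224.0]]
  zfit grad,mean [-3.96007287 -1.12432047  7.78164208]
top blue [604.6 217.3] [ 29.8 125.9] 7.1837005615234375 [[582.0, 278.0], [598.0, 153.0], [627.0, 157.0], [611.0, 282.0]]
  zfit grad,mean [-2.99095953 -0.46627945  5.64508518]
top riser [ 343  108  110  108 4721] 108.84216775578686
((638.8099365234375, -412.36444091796875), (312.32318115234375, 261.2854919433594), 75.96158599853516) [[474.0, -532.0], [728.0, -596.0], [803.0, -293.0], [550.0, -229.0]]
scene orange [437.8 152.2] [ 33.6 143.5] 15.536293983459473 [[402.0, 217.0], [441.0, 79.0], [473.0, 88.0], [435.0, 226.0]]
  zfit grad,mean [1.35355264e-03 6.91504560e-02 5.63468123e+00]
scene blue [606.2 214.8] [ 27.8 124.1] 7.851043224334717 [[584.0, 274.0], [601.0, 151.0], [628.0, 155.0], [612.0, 278.0]]
  zfit grad,mean [2.06294624 0.07311341 4.50130926]
scene riser [  75  256  160  128 5336] 109.73753145626142
((642.7650146484375, -416.53924560546875), (311.7934875488281, 264.72467041015625), 76.41940307617188) [[477.0, -537.0], [735.0, -599.0], [808.0, -296.0], [551.0, -234.0]]
```

View pics/crop1.png

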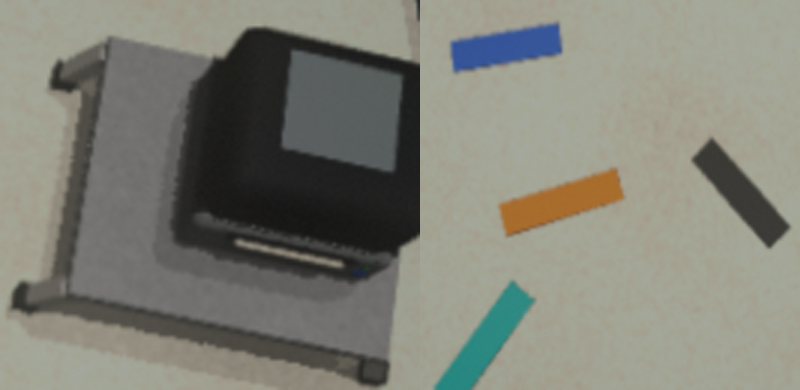

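The crop shows the orange wedge at crop (562,202), with the blue packer above it and the teal and black look-alikes clear of both. The short foot is at crop (22,297), the lower-left leg. The depth slope puts the wedge's tail at +y, so its nose already points towards the riser. Next I'll refine the foot position and plan the move to the corner.

```bash
cat > plan.py <<'E'
from h import *
import math,sys
from scipy.spatial.transform import Rotation as R
RC=np.array([640.8,-414.5]);YAW=-13.9
def rw(x,y):
    a=math.radians(YAW);return RC+np.array([x*math.cos(a)-y*math.sin(a),x*math.sin(a)+y*math.cos(a)])
def cur():
    s=state();m=R.from_quat(s["orientation"]).as_matrix();return s["tcp_pos"],math.degrees(math.atan2(m[1,0],m[0,0]))
def plan(jaw,x,y,z,phi=None,n=None,start=None):
    p,f=start or cur(); phi=f if phi is None else phi
    d=np.array([x,y,z])-p;dy=f-phi;dy=(dy+180)%360-180
    N=n or max(int(math.ceil(max(np.linalg.norm(d)/25,abs(dy)/5))),1)
    rows=[]
    for i in range(N):
        a=math.radians(f-dy*i/N);w=d/N  # pose before this row
        v=[w[0]*math.cos(a)+w[1]*math.sin(a),w[0]*math.sin(a)-w[1]*math.cos(a),-w[2]]
        rows.append([jaw,[round(t/25,2) for t in v],round(dy/N/5,2)])
    print(N,str(rows).replace(" ",""))
    return (np.array([x,y,z]),phi)
def show():
    s=state();p,f=cur();print(round(s["time"],2),p.round(1),round(f,1),"F",s["force"].round(1),"open",round(s["opening"]*88.1,1),s["grasp_force"])
E
python3 - <<'E'
from plan import *
print("foot",rw(-120,180),"corner",rw(-110,135))
q=np.load("top0.npz");ci=viewer.camera_info("top")
P=pts(ci,q["d"])
g=cv2.cvtColor(q["im"],cv2.COLOR_BGR2GRAY)
for (u,v) in((327,194),(340,121),(444,218)):
    w=g[v-8:v+9,u-8:u+9]<55; ys,xs=np.nonzero(w); c=np.array([xs.mean()+u-8,ys.mean()+v-8]);
    print(c,w.sum(),onz(ci,[c],20),np.median(P[v-8:v+9,u-8:u+9][w],axis=0))
print("pred",rw(-120,180),rw(120,180),rw(-120,-180))
show()
c=rw(-110,135);plan(0,c[0],c[1],170,90+YAW)
E
```

```text
foot [ 567.55506986 -210.94366822] corner [ 566.45197276 -257.02819031]
[326.85714286 194.42857143] 21 [[ 564.57006692 -206.22166359   20.        ]] [ 560.5256208  -203.59387118   33.46939281]
[340.08695652 121.65217391] 23 [[ 791.48274146 -262.88343155   20.        ]] [ 790.04158421 -260.15199552   20.874345  ]
[441.60869565 219.60869565] 23 [[ 477.49072627 -550.09209378   20.        ]] [ 474.60032288 -549.72771959   19.22852525]
pred [ 567.55506986 -210.94366822] [ 800.52702544 -268.59839841] [ 481.07297456 -560.40160159]
0.1 [216.  505.6 238.2] 156.9 F [-0.  -0.4  0.4] open 88.3 0.0
34 [[0,[np.float64(-0.73),np.float64(-0.66),np.float64(0.08)],0.48],[0,[np.float64(-0.76),np.float64(-0.63),np.float64(0.08)],0.48],[0,[np.float64(-0.78),np.float64(-0.6),np.float64(0.08)],0.48],[0,[np.float64(-0.81),np.float64(-0.57),np.float64(0.08)],0.48],[0,[np.float64(-0.83),np.float64(-0.53),np.float64(0.08)],0.48],[0,[np.float64(-0.85),np.float64(-0.5),np.float64(0.08)],0.48],[0,[np.float64(-0.87),np.float64(-0.46),np.float64(0.08)],0.48],[0,[np.float64(-0.89),np.float64(-0.43),np.float64(0.08)]
[... 953 characters left out ...]
)],0.48],[0,[np.float64(-0.96),np.float64(0.21),np.float64(0.08)],0.48],[0,[np.float64(-0.95),np.float64(0.25),np.float64(0.08)],0.48],[0,[np.float64(-0.94),np.float64(0.29),np.float64(0.08)],0.48],[0,[np.float64(-0.93),np.float64(0.33),np.float64(0.08)],0.48],[0,[np.float64(-0.92),np.float64(0.37),np.float64(0.08)],0.48],[0,[np.float64(-0.9),np.float64(0.41),np.float64(0.08)],0.48],[0,[np.float64(-0.88),np.float64(0.44),np.float64(0.08)],0.48],[0,[np.float64(-0.86),np.float64(0.48),np.float64(0.08)],0.48],[0,[np.float64(-0.84),np.float64(0.52),np.float64(0.08)],0.48],[0,[np.float64(-0.82),np.float64(0.55),np.float64(0.08)],0.48],[0,[np.float64(-0.8),np.float64(0.58),np.float64(0.08)],0.48]]
```

>>> {"api": "servo_tool", "payload": {"commands": [[0,[-0.73,-0.66,0.08],1],[0,[-0.79,-0.6,0.08],1],[0,[-0.84,-0.53,0.08],1],[0,[-0.88,-0.45,0.08],1],[0,[-0.92,-0.37,0.08],1],[0,[-0.95,-0.29,0.08],1],[0,[-0.97,-0.2,0.08],1],[0,[-0.98,-0.12,0.08],1],[0,[-0.99,-0.03,0.08],1],[0,[-0.99,0.05,0.08],1],[0,[-0.98,0.14,0.08],1],[0,[-0.97,0.22,0.08],1]], "squeeze": 20}}

```text
time: 1.1
tcp_pos: [341.2, 234.9, 214.5]
orientation: [0.665, 0.747, -0.0, -0.0]
force: [-0.1, -0.1, -0.9]
opening: 0.12
grasp_force: 0.0
```

>>> {"api": "servo_tool", "payload": {"commands": [[0,[-0.94,0.31,0.08],1],[0,[-0.91,0.38,0.08],1],[0,[-0.87,0.46,0.08],1],[0,[-0.83,0.54,0.08],1],[0,[-0.8,0.58,0.08],0.15],[0,[-0.8,0.58,0.08],0],[0,[-0.8,0.58,0.08],0],[0,[-0.8,0.58,0.08],0],[0,[-0.8,0.58,0.08],0],[0,[-0.8,0.58,0.08],0],[0,[-0.8,0.58,0.08],0],[0,[-0.8,0.58,0.08],0]]}}

```text
time: 2.1
tcp_pos: [457.1, -37.7, 190.4]
orientation: [0.787, 0.616, -0.0, -0.0]
force: [0.3, 0.7, 0.1]
opening: 0.006
grasp_force: 0.0
```

```bash
sed -i 's/round(t\/25,2)/round(float(t)\/25,2)/; s/round(dy\/N\/5,2)\]/round(float(dy)\/N\/5,2)]/' plan.py; python3 - <<'E'
from plan import *
show();c=rw(-110,135);plan(0,c[0],c[1],130,90+YAW)
E
```

```text
2.1 [457.1 -37.7 190.4] 76.1 F [0.3 0.7 0.1] open 0.5 0.0
11 [[0,[-0.68,0.58,0.22],0.0],[0,[-0.68,0.58,0.22],0.0],[0,[-0.68,0.58,0.22],0.0],[0,[-0.68,0.58,0.22],0.0],[0,[-0.68,0.58,0.22],0.0],[0,[-0.68,0.58,0.22],0.0],[0,[-0.68,0.58,0.22],0.0],[0,[-0.68,0.58,0.22],0.0],[0,[-0.68,0.58,0.22],0.0],[0,[-0.68,0.58,0.22],0.0],[0,[-0.68,0.58,0.22],0.0]]
```

>>> {"api": "servo_tool", "payload": {"commands": [[0,[-0.68,0.58,0.22],0],[0,[-0.68,0.58,0.22],0],[0,[-0.68,0.58,0.22],0],[0,[-0.68,0.58,0.22],0],[0,[-0.68,0.58,0.22],0],[0,[-0.68,0.58,0.22],0],[0,[-0.68,0.58,0.22],0],[0,[-0.68,0.58,0.22],0],[0,[-0.68,0.58,0.22],0],[0,[-0.68,0.58,0.22],0],[0,[-0.68,0.58,0.22],0],[0,[0,0,0],0]]}}

```text
time: 3.1
tcp_pos: [567.4, -259.3, 128.3]
orientation: [0.788, 0.616, -0.0, -0.0]
force: [-0.3, -0.4, -0.4]
opening: 0.007
grasp_force: 0.0
```

>>> {"api": "servo_tool", "payload": {"commands": [[0,[0,0,0],0]]}}

```text
time: 3.18
tcp_pos: [566.7, -256.7, 129.3]
orientation: [0.788, 0.616, -0.0, -0.001]
force: [0.7, 0.5, -0.3]
opening: 0.002
grasp_force: 0.0
```

>>> {"api": "servo_tool", "payload": {"commands": [[0,[0,0,0.24],0],[0,[0,0,0.24],0],[0,[0,0,0.2],0],[0,[0,0,0],0],[0,[0,0,0],0]]}}

```text
time: 3.6
tcp_pos: [566.7, -255.9, 113.0]
orientation: [0.787, 0.617, -0.0, -0.0]
force: [0.1, 0.4, 0.4]
opening: 0.005
grasp_force: 0.0
```

>>> {"api": "servo_tool", "payload": {"commands": [[0,[0,0,0.04],0],[0,[0,0,0],0]]}}

```text
time: 3.77
tcp_pos: [567.0, -256.3, 112.4]
orientation: [0.787, 0.617, 0.0, 0.0]
force: [1.1, -1.6, -0.9]
opening: 0.002
grasp_force: 0.0
```

>>> {"api": "servo_tool", "payload": {"commands": [[0,[0,0,0.04],0],[0,[0,0,0],0]]}}

```text
time: 3.93
tcp_pos: [566.9, -256.4, 111.3]
orientation: [0.787, 0.616, 0.0, 0.0]
force: [-0.5, 0.3, 0.1]
opening: -0.0
grasp_force: 0.0
```

>>> {"api": "servo_tool", "payload": {"commands": [[0,[0,0,0.04],0],[0,[0,0,0],0]]}}

```text
time: 4.1
tcp_pos: [567.0, -256.4, 110.3]
orientation: [0.787, 0.616, 0.0, 0.0]
force: [0.2, 0.4, 1.3]
opening: 0.006
grasp_force: 0.9
```

>>> {"api": "servo_tool", "payload": {"commands": [[0,[0.01,-0.01,0.04],0],[0,[0,0,0],0]]}}

```text
time: 4.27
tcp_pos: [566.6, -256.0, 109.4]
orientation: [0.787, 0.616, -0.0, -0.0]
force: [-1.6, 1.4, 3.4]
opening: 0.009
grasp_force: 2.0
```

>>> {"api": "servo_tool", "payload": {"commands": [[0,[0.02,-0.02,0.04],0],[0,[0,0,0],0]]}}

```text
time: 4.43
tcp_pos: [566.1, -255.4, 108.3]
orientation: [0.787, 0.616, -0.0, -0.0]
force: [-2.9, 0.6, 4.6]
opening: 0.008
grasp_force: 2.3
```

>>> {"api": "servo_tool", "payload": {"commands": [[0,[0.02,-0.02,0.04],0],[0,[0,0,0],0]]}}

```text
time: 4.6
tcp_pos: [565.7, -254.8, 107.2]
orientation: [0.787, 0.616, -0.0, -0.0]
force: [-3.0, -0.2, 5.0]
opening: 0.004
grasp_force: 2.4
```

>>> {"api": "servo_tool", "payload": {"commands": [[0,[0.02,-0.02,0.04],0],[0,[0,0,0],0]]}}

```text
time: 4.77
tcp_pos: [565.4, -254.3, 106.2]
orientation: [0.787, 0.616, -0.0, -0.0]
force: [-4.0, 0.2, 4.7]
opening: 0.008
grasp_force: 2.2
```

>>> {"api": "servo_tool", "payload": {"commands": [[0,[0.02,-0.02,0.04],0],[0,[0,0,0],0]]}}

```text
time: 4.93
tcp_pos: [565.2, -253.7, 105.1]
orientation: [0.787, 0.616, -0.0, -0.0]
force: [-2.3, -0.4, 4.1]
opening: 0.006
grasp_force: 2.0
```

>>> {"api": "servo_tool", "payload": {"commands": [[0,[0.02,-0.03,0.04],0],[0,[0,0,0],0]]}}

```text
time: 5.1
tcp_pos: [564.7, -253.0, 104.1]
orientation: [0.787, 0.616, 0.0, 0.0]
force: [-2.5, -1.3, 3.3]
opening: 0.008
grasp_force: 1.4
```

>>> {"api": "servo_tool", "payload": {"commands": [[0,[0.02,-0.03,0.04],0],[0,[0,0,0],0]]}}

```text
time: 5.27
tcp_pos: [564.5, -252.8, 103.6]
orientation: [0.787, 0.616, 0.0, 0.001]
force: [-0.8, -1.8, 3.8]
opening: -0.001
grasp_force: 1.8
```

>>> {"api": "servo_tool", "payload": {"commands": [[0,[0.02,-0.03,0.04],0],[0,[0,0,0],0]]}}

```text
time: 5.43
tcp_pos: [564.4, -252.7, 103.4]
orientation: [0.787, 0.616, 0.0, 0.002]
force: [0.1, -4.1, 6.5]
opening: 0.007
grasp_force: 3.5
```

The foot met the desk with the corner at about 103.7, from 110.2 at first contact. That's a 6.5 mm sink, so the gap is about 7.9 mm and the wedge alone is enough, with no packer. I'll lift off along the reverse swing and go to the wedge.

>>> {"api": "servo_tool", "payload": {"commands": [[0,[-0.03,0.05,-0.08],0],[0,[-0.03,0.05,-0.08],0],[0,[-0.03,0.04,-0.08],0],[0,[0,0,-0.2],0],[0,[0,0,-0.6],0],[0,[0,0,-0.8],0]]}}

```text
time: 5.93
tcp_pos: [565.6, -253.9, 147.2]
orientation: [0.787, 0.616, -0.0, -0.002]
force: [0.6, 0.2, 0.4]
opening: 0.004
grasp_force: 0.0
```

```bash
python3 - <<'E'
from plan import *
show();s=plan(50,422.3,208.7,60,105);plan(50,422.3,208.7,3,105,start=s)
E
```

```text
5.93 [ 565.6 -253.9  147.2] 76.1 F [0.6 0.2 0.4] open 0.3 0.0
20 [[50,[0.83,-0.5,0.17],-0.29],[50,[0.84,-0.48,0.17],-0.29],[50,[0.85,-0.46,0.17],-0.29],[50,[0.86,-0.44,0.17],-0.29],[50,[0.88,-0.41,0.17],-0.29],[50,[0.89,-0.39,0.17],-0.29],[50,[0.9,-0.37,0.17],-0.29],[50,[0.9,-0.35,0.17],-0.29],[50,[0.91,-0.32,0.17],-0.29],[50,[0.92,-0.3,0.17],-0.29],[50,[0.93,-0.28,0.17],-0.29],[50,[0.93,-0.25,0.17],-0.29],[50,[0.94,-0.23,0.17],-0.29],[50,[0.95,-0.21,0.17],-0.29],[50,[0.95,-0.18,0.17],-0.29],[50,[0.96,-0.16,0.17],-0.29],[50,[0.96,-0.13,0.17],-0.29],[50,[0.96,-0.11,0.17],-0.29],[50,[0.96,-0.09,0.17],-0.29],[50,[0.97,-0.06,0.17],-0.29]]
3 [[50,[0.0,0.0,0.76],0.0],[50,[0.0,0.0,0.76],0.0],[50,[0.0,0.0,0.76],0.0]]
```

>>> {"api": "servo_tool", "payload": {"commands": [[50,[0.83,-0.5,0.17],-0.29],[50,[0.84,-0.48,0.17],-0.29],[50,[0.85,-0.46,0.17],-0.29],[50,[0.86,-0.44,0.17],-0.29],[50,[0.88,-0.41,0.17],-0.29],[50,[0.89,-0.39,0.17],-0.29],[50,[0.9,-0.37,0.17],-0.29],[50,[0.9,-0.35,0.17],-0.29],[50,[0.91,-0.32,0.17],-0.29],[50,[0.92,-0.3,0.17],-0.29],[50,[0.93,-0.28,0.17],-0.29],[50,[0.93,-0.25,0.17],-0.29]]}}

```text
time: 6.93
tcp_pos: [479.4, 24.1, 97.1]
orientation: [0.685, 0.729, -0.0, -0.0]
force: [1.0, 0.4, 0.2]
opening: 0.567
grasp_force: 0.0
```

>>> {"api": "servo_tool", "payload": {"commands": [[50,[0.94,-0.23,0.17],-0.29],[50,[0.95,-0.21,0.17],-0.29],[50,[0.95,-0.18,0.17],-0.29],[50,[0.96,-0.16,0.17],-0.29],[50,[0.96,-0.13,0.17],-0.29],[50,[0.96,-0.11,0.17],-0.29],[50,[0.96,-0.09,0.17],-0.29],[50,[0.97,-0.06,0.17],-0.29],[50,[0,0,0],0],[50,[0,0,0],0],[50,[0,0,0],0]]}}

```text
time: 7.85
tcp_pos: [422.8, 207.4, 63.4]
orientation: [0.608, 0.794, -0.0, -0.0]
force: [0.1, -0.5, -0.5]
opening: 0.566
grasp_force: 0.0
```

```bash
python3 - <<'E'
from plan import *
show();plan(50,422.3,208.7,2.5,105)
im,d,ci=cloud("scene");cv2.imwrite("pics/s2.png",cv2.resize(im[90:240,190:390],(800,600)))
E
```

```text
7.85 [422.8 207.4  63.4] 105.1 F [ 0.1 -0.5 -0.5] open 49.8 0.0
3 [[50,[0.02,-0.0,0.81],0.01],[50,[0.02,-0.0,0.81],0.01],[50,[0.02,-0.0,0.81],0.01]]
```

View pics/s2.png

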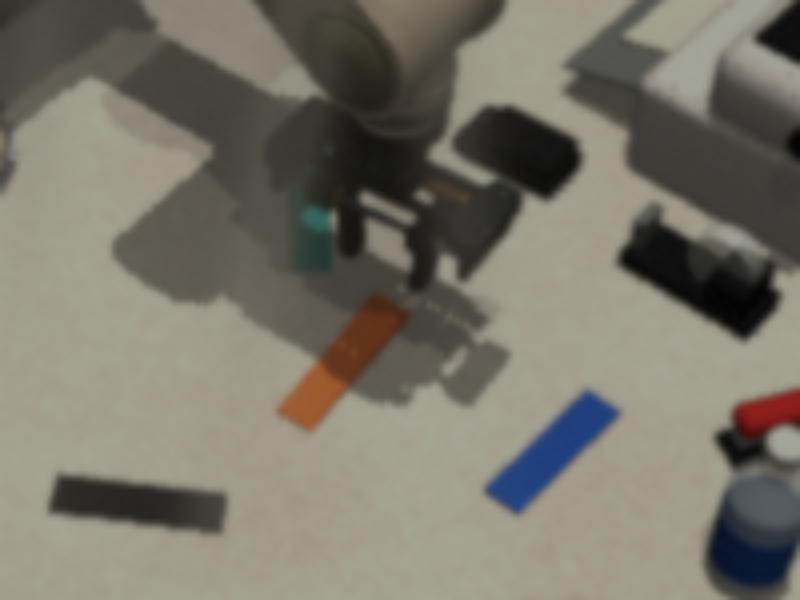

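The open fingers hang straddling the orange wedge's tail, around crop (390,250) with the tail at (393,310). The teal look-alike and the mouse are clear, so I'll go down and grip.

>>> {"api": "servo_tool", "payload": {"commands": [[50,[0,0,0.8],0],[50,[0,0,0.8],0],[50,[0,0,0.7],0],[50,[0,0,0.12],0],[50,[0,0,0],0],[50,[0,0,0],0],[20,[0,0,0],0],[20,[0,0,0],0],[20,[0,0,0],0],[20,[0,0,0],0],[20,[0,0,0],0],[20,[0,0,0],0]], "squeeze": 25}}

```text
time: 8.9
tcp_pos: [423.0, 207.8, 3.5]
orientation: [0.608, 0.794, 0.0, 0.001]
force: [0.1, -1.6, 7.2]
opening: 0.377
grasp_force: 25.0
```

```bash
python3 - <<'E'
from plan import *
show()
f=rw(-120,180);u=(rw(-120,181)-f)
print(u)
# tcp = wedge x=-58; nose at +70 -> 40 mm before foot outer face(12): tcp is 12+40+128 from the foot centre
g=f+u*180;print(g);p,ph=cur();s=plan(20,g[0],g[1],40,90+YAW)
E
```

```text
8.9 [423.  207.8   3.5] 105.1 F [ 0.1 -1.6  7.2] open 33.3 25.00092811882496
[0.24022804 0.97071648]
[610.7961175  -36.21470153]
13 [[20,[-0.88,0.36,-0.11],0.45],[20,[-0.86,0.4,-0.11],0.45],[20,[-0.84,0.43,-0.11],0.45],[20,[-0.83,0.46,-0.11],0.45],[20,[-0.81,0.49,-0.11],0.45],[20,[-0.79,0.52,-0.11],0.45],[20,[-0.77,0.55,-0.11],0.45],[20,[-0.75,0.58,-0.11],0.45],[20,[-0.72,0.61,-0.11],0.45],[20,[-0.7,0.64,-0.11],0.45],[20,[-0.67,0.67,-0.11],0.45],[20,[-0.65,0.69,-0.11],0.45],[20,[-0.62,0.72,-0.11],0.45]]
```

>>> {"api": "servo_tool", "payload": {"commands": [[20,[0,0,-0.5],0],[20,[0,0,-0.5],0],[20,[-0.8,0.36,-0.2],0.45],[20,[-0.86,0.4,-0.2],0.45],[20,[-0.84,0.43,0],0.45],[20,[-0.83,0.46,0],0.45],[20,[-0.81,0.49,0],0.45],[20,[-0.79,0.52,0],0.45],[20,[-0.77,0.55,0],0.45],[20,[-0.75,0.58,0],0.45]]}}

```text
time: 9.73
tcp_pos: [537.7, 58.1, 37.9]
orientation: [0.725, 0.688, 0.0, -0.0]
force: [0.6, -0.2, -1.1]
opening: 0.38
grasp_force: 25.0
```

```bash
python3 - <<'E'
from plan import *
show()
q=np.load("top0.npz");ci=viewer.camera_info("top");P=pts(ci,q["d"])
w=P[130:165,245:290].reshape(-1,3);w=w[abs(w[:,2]-50)<8];print("roll",w.min(0),w.max(0))
p,ph=cur();plan(20,610.8,-36.2,40,90+YAW)
E
```

```text
9.73 [537.7  58.1  37.9] 87.0 F [ 0.6 -0.2 -1.1] open 33.5 24.999722465872765
roll [673.55359124 -79.27415389  42.05236548] [760.03687381   9.55026496  55.65610882]
5 [[20,[-0.72,0.62,-0.02],0.44],[20,[-0.7,0.65,-0.02],0.44],[20,[-0.67,0.68,-0.02],0.44],[20,[-0.65,0.7,-0.02],0.44],[20,[-0.62,0.73,-0.02],0.44]]
```

>>> {"api": "servo_tool", "payload": {"commands": [[20,[-0.72,0.62,0],0.44],[20,[-0.7,0.65,0],0.44],[20,[-0.67,0.68,0],0.44],[20,[-0.65,0.7,0],0.44],[20,[-0.62,0.73,0],0.44],[20,[0,0,0],0],[20,[0,0,0.5],0],[20,[0,0,0.4],0],[20,[0,0,0.3],0],[20,[0,0,0],0],[20,[0,0,0],0]]}}

```text
time: 10.65
tcp_pos: [610.1, -34.6, 7.4]
orientation: [0.787, 0.617, -0.0, -0.0]
force: [0.8, 0.5, -0.1]
opening: 0.381
grasp_force: 25.0
```

```bash
python3 - <<'E'
from m import *
from plan import *
show()
out=[]
for n,b in(("top",(300,150,370,240)),("scene",(180,210,280,300))):
    im,d,ci=cloud(n);np.savez(f"{n}1.npz",im=im,d=d)
    c=im[120:250,260:390] if n=="top" else im[195:325,150:280]
    out.append(cv2.resize(c,(400,400),interpolation=2))
cv2.imwrite("pics/s3.png",np.hstack(out))
for n in("top","scene"):
    q=np.load(f"{n}1.npz");r,c,_,ci=shim(n,"orange",None,4,(q["im"],q["d"],viewer.camera_info(n)))
    print(n,r,cv2.boxPoints(r).round(1).tolist())
E
```

```text
10.65 [610.1 -34.6   7.4] 76.2 F [ 0.8  0.5 -0.1] open 33.6 24.999976605176926
top ((585.3712158203125, -129.46861267089844), (55.602012634277344, 32.72060012817383), 73.91324615478516) [[561.9000244140625, -151.60000610351562], [593.4000244140625, -160.6999969482422], [608.7999877929688, -107.30000305175781], [577.4000244140625, -98.19999694824219]]
scene ((591.5548095703125, -103.79401397705078), (108.37155151367188, 34.029300689697266), 76.99404907226562) [[562.7999877929688, -152.8000030517578], [595.9000244140625, -160.39999389648438], [620.2999877929688, -54.79999923706055], [587.2000122070312, -47.20000076293945]]
```

View pics/s3.png

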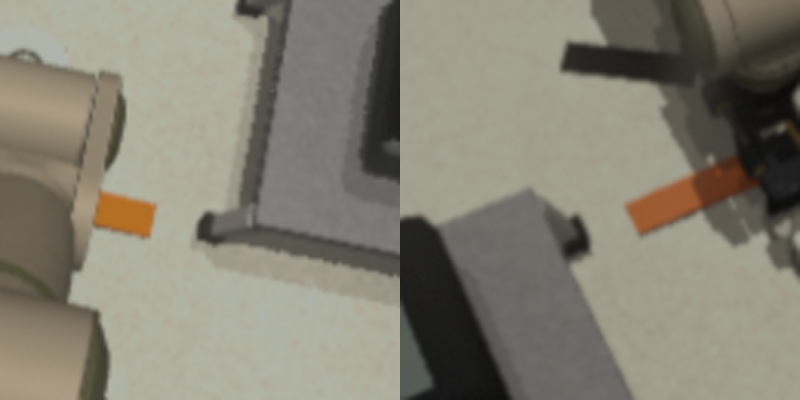

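The wedge nose is at about (155,220) in the left crop. It points at the short foot, whose black block is at (208,228) left and (578,237) right. I'll triangulate the foot to get the sideways offset.

```bash
python3 - <<'E'
from plan import *
O=[]
for n,(x0,y0,x1,y1) in(("top",(321,185,334,202)),("scene",(201,262,217,285))):
    q=np.load(f"{n}1.npz");ci=viewer.camera_info(n);g=q["im"].max(2)[y0:y1,x0:x1];print(g.tolist())
    m=(g<70).astype(np.uint8);k,l,st,ce=cv2.connectedComponentsWithStats(m);i=1+st[1:,4].argmax()
    c=ce[i]+[x0,y0];print(n,c,st[i]);o,r=rays(ci,[c]);O.append((o,r[0]/np.linalg.norm(r)))
A=[];b=[]
for o,r in O:
    M=np.eye(3)-np.outer(r,r);A.append(M);b.append(M@o)
X=np.linalg.solve(sum(A),sum(b));print("foot blob",X,[np.linalg.norm(M@X-bb) for M,bb in zip(A,b)])
print("pred",rw(-120,180))
E
```

```text
[[177, 177, 177, 176, 177, 176, 176, 176, 176, 176, 175, 174, 168], [176, 176, 176, 176, 176, 176, 176, 177, 178, 176, 175, 173, 165], [177, 176, 176, 176, 176, 174, 173, 173, 175, 177, 175, 171, 162], [176, 176, 176, 175, 172, 155, 140, 143, 155, 161, 164, 157, 146], [176, 176, 176, 174, 161, 111, 82, 89, 115, 128, 135, 127, 117], [177, 176, 175, 166, 126, 70, 59, 62, 82, 108, 111, 110, 108], [177, 176, 171, 138, 79, 57, 56, 61, 82, 106, 108, 108, 108], [176, 175, 162, 106, 62, 55, 58, 66, 91, 106, 109, 108, 109], [176, 173, 155, 90, 57, 56, 57, 69, 96, 107, 109, 109, 108], [177, 172, 147, 83, 56, 56, 58, 71, 100, 106, 106, 104, 101], [178, 170, 146, 81, 55, 56, 58, 72, 96, 99, 94, 91, 89], [176, 165, 144, 75, 54, 54, 55, 63, 76, 76, 74, 75, 78], [174, 160, 143, 86, 67, 62, 55, 56, 57, 58, 59, 65, 77], [173, 159, 151, 131, 127, 115, 81, 71, 60, 61, 68, 79, 90], [172, 158, 157, 158, 159, 151, 131, 119, 91, 98, 121, 126, 132], [172, 159, 159, 162, 162, 160, 157, 151, 136, 140, 153, 156, 156], [175, 169, 169, 169, 167, 163, 160, 159, 159, 158, 161, 163, 161]]
top [327.29411765 194.5294
[... 1278 characters left out ...]
62, 162], [110, 103, 85, 78, 86, 97, 106, 115, 135, 152, 158, 159, 161, 162, 162, 162], [111, 109, 99, 91, 108, 130, 140, 144, 153, 160, 161, 162, 162, 163, 162, 162], [112, 110, 106, 103, 127, 150, 157, 159, 161, 161, 162, 162, 162, 162, 161, 162], [111, 110, 108, 108, 128, 152, 161, 162, 162, 162, 162, 162, 162, 162, 162, 162], [111, 110, 109, 109, 119, 145, 159, 162, 162, 162, 163, 162, 161, 161, 160, 159], [111, 110, 110, 110, 113, 132, 153, 161, 162, 162, 162, 161, 160, 160, 160, 157]]
scene [206.73015873 272.93650794] [ 2  4  8 13 63]
foot blob [ 566.43631005 -209.84508234    8.61695319] [np.float64(0.3996055919594109), np.float64(0.3996055919593221)]
pred [ 567.55506986 -210.94366822]
```

>>> {"api": "servo_tool", "payload": {"commands": [[20,[0,0,0.12],0],[20,[0,0,0],0]]}}

```text
time: 10.92
tcp_pos: [610.4, -35.0, 4.7]
orientation: [0.787, 0.616, 0.0, 0.0]
force: [-0.2, 0.4, 0.0]
opening: 0.383
grasp_force: 25.0
```

>>> {"api": "servo_tool", "payload": {"commands": [[20,[0,0,0.03],0],[20,[0,0,0],0],[20,[0,0,0],0]]}}

```text
time: 11.17
tcp_pos: [610.4, -35.1, 4.1]
orientation: [0.787, 0.616, 0.0, 0.0]
force: [-0.3, 0.1, -0.2]
opening: 0.379
grasp_force: 25.0
```

>>> {"api": "servo_tool", "payload": {"commands": [[20,[-0.5,0,0],0],[20,[-0.5,0,0],0],[20,[-0.4,0,0],0],[20,[-0.2,0,0],0],[20,[0,0,0],0]]}}

```text
time: 11.58
tcp_pos: [600.5, -75.7, 4.1]
orientation: [0.788, 0.616, -0.0, 0.0]
force: [0.0, -0.6, -0.6]
opening: 0.378
grasp_force: 25.0
```

>>> {"api": "servo_tool", "payload": {"commands": [[20,[-0.3,0,0],0],[20,[-0.3,0,0],0],[20,[-0.2,0,0],0],[20,[0,0,0],0]]}}

```text
time: 11.92
tcp_pos: [595.9, -94.4, 4.0]
orientation: [0.788, 0.616, -0.0, 0.0]
force: [-0.4, 0.3, 0.2]
opening: 0.382
grasp_force: 25.0
```

>>> {"api": "servo_tool", "payload": {"commands": [[20,[-0.2,0,0.02],0],[20,[0,0,0],0]]}}

```text
time: 12.08
tcp_pos: [594.8, -98.6, 3.6]
orientation: [0.787, 0.616, 0.0, 0.0]
force: [-0.5, -1.2, 0.2]
opening: 0.378
grasp_force: 25.0
```

>>> {"api": "servo_tool", "payload": {"commands": [[20,[-0.2,0,0.01],0],[20,[-0.2,0,0],0],[20,[0,0,0],0]]}}

```text
time: 12.33
tcp_pos: [592.5, -108.7, 3.5]
orientation: [0.787, 0.616, 0.0, 0.0]
force: [-0.8, -2.4, 2.7]
opening: 0.38
grasp_force: 25.0
```

>>> {"api": "servo_tool", "payload": {"commands": [[20,[-0.2,0,0.01],0],[20,[-0.2,0,0],0],[20,[0,0,0],0]]}}

```text
time: 12.58
tcp_pos: [590.3, -118.2, 3.5]
orientation: [0.788, 0.616, 0.0, 0.0]
force: [-0.1, -0.7, 5.1]
opening: 0.38
grasp_force: 25.0
```

>>> {"api": "servo_tool", "payload": {"commands": [[20,[-0.2,0,-0.01],0],[20,[-0.2,0,0],0],[20,[-0.2,0,0],0],[20,[0,0,0],0]]}}

```text
time: 12.92
tcp_pos: [586.4, -133.3, 3.5]
orientation: [0.788, 0.616, 0.0, 0.0]
force: [-0.6, -0.2, 4.6]
opening: 0.381
grasp_force: 25.0
```

>>> {"api": "servo_tool", "payload": {"commands": [[20,[-0.2,0,0],0],[20,[-0.2,0,0],0],[20,[0,0,0],0]]}}

```text
time: 13.17
tcp_pos: [584.0, -143.0, 3.5]
orientation: [0.788, 0.616, 0.0, 0.0]
force: [-0.8, -0.0, 5.2]
opening: 0.378
grasp_force: 25.0
```

>>> {"api": "servo_tool", "payload": {"commands": [[20,[-0.12,0,0],0],[20,[-0.12,0,0],0],[20,[0,0,0],0]]}}

```text
time: 13.42
tcp_pos: [582.6, -148.5, 3.5]
orientation: [0.788, 0.616, 0.0, 0.0]
force: [0.5, 1.7, 5.1]
opening: 0.377
grasp_force: 25.0
```

>>> {"api": "servo_tool", "payload": {"commands": [[20,[-0.1,0,0],0],[20,[0,0,0],0],[20,[0,0,0],0]]}}

```text
time: 13.67
tcp_pos: [582.0, -150.7, 3.5]
orientation: [0.787, 0.616, 0.0, 0.0]
force: [0.3, 1.7, 5.3]
opening: 0.385
grasp_force: 25.0
```

>>> {"api": "servo_tool", "payload": {"commands": [[20,[-0.1,0,0],0],[20,[0,0,0],0]]}}

```text
time: 13.83
tcp_pos: [581.4, -153.1, 3.5]
orientation: [0.787, 0.616, 0.0, 0.0]
force: [1.3, 1.7, 5.5]
opening: 0.38
grasp_force: 25.0
```

>>> {"api": "servo_tool", "payload": {"commands": [[20,[-0.1,0,0],0],[20,[0,0,0],0]]}}

```text
time: 14.0
tcp_pos: [580.8, -155.5, 3.5]
orientation: [0.788, 0.616, 0.0, 0.0]
force: [1.1, 2.5, 5.8]
opening: 0.377
grasp_force: 25.0
```

>>> {"api": "servo_tool", "payload": {"commands": [[20,[-0.08,0,0],0],[20,[0,0,0],0]]}}

```text
time: 14.17
tcp_pos: [580.3, -157.3, 3.5]
orientation: [0.787, 0.616, 0.0, 0.0]
force: [0.4, 2.5, 5.8]
opening: 0.38
grasp_force: 25.0
```

>>> {"api": "servo_tool", "payload": {"commands": [[20,[-0.08,0,0],0],[20,[0,0,0],0]]}}

```text
time: 14.33
tcp_pos: [579.9, -159.3, 3.5]
orientation: [0.787, 0.616, 0.0, 0.0]
force: [-0.0, 1.9, 5.2]
opening: 0.38
grasp_force: 25.0
```

>>> {"api": "servo_tool", "payload": {"commands": [[20,[-0.06,0,0],0],[20,[0,0,0],0]]}}

```text
time: 14.5
tcp_pos: [579.5, -160.7, 3.5]
orientation: [0.787, 0.616, 0.0, 0.0]
force: [0.1, 3.1, 6.0]
opening: 0.381
grasp_force: 25.0
```

>>> {"api": "servo_tool", "payload": {"commands": [[20,[-0.06,0,0],0],[20,[0,0,0],0]]}}

```text
time: 14.67
tcp_pos: [579.1, -162.2, 3.5]
orientation: [0.787, 0.616, 0.0, 0.0]
force: [0.8, 2.3, 5.6]
opening: 0.38
grasp_force: 25.0
```

>>> {"api": "servo_tool", "payload": {"commands": [[20,[-0.06,0,0],0],[20,[0,0,0],0]]}}

```text
time: 14.83
tcp_pos: [578.8, -163.6, 3.5]
orientation: [0.787, 0.616, 0.0, 0.0]
force: [0.2, 3.0, 5.3]
opening: 0.382
grasp_force: 25.0
```

>>> {"api": "servo_tool", "payload": {"commands": [[20,[-0.06,0,0],0],[20,[0,0,0],0]]}}

```text
time: 15.0
tcp_pos: [578.4, -165.0, 3.5]
orientation: [0.787, 0.616, 0.0, 0.0]
force: [0.4, 2.6, 6.1]
opening: 0.379
grasp_force: 25.0
```

>>> {"api": "servo_tool", "payload": {"commands": [[20,[-0.06,0,0],0],[20,[0,0,0],0]]}}

```text
time: 15.17
tcp_pos: [578.1, -166.5, 3.5]
orientation: [0.787, 0.616, 0.0, 0.0]
force: [-0.4, 2.8, 4.8]
opening: 0.379
grasp_force: 25.0
```

>>> {"api": "servo_tool", "payload": {"commands": [[20,[-0.06,0,0],0],[20,[0,0,0],0]]}}

```text
time: 15.33
tcp_pos: [577.7, -168.0, 3.5]
orientation: [0.787, 0.616, 0.0, 0.0]
force: [0.1, 3.1, 6.3]
opening: 0.383
grasp_force: 25.0
```

>>> {"api": "servo_tool", "payload": {"commands": [[20,[-0.06,0,0],0],[20,[0,0,0],0]]}}

```text
time: 15.5
tcp_pos: [577.3, -169.4, 3.5]
orientation: [0.787, 0.616, 0.0, 0.0]
force: [1.2, 2.8, 6.6]
opening: 0.38
grasp_force: 25.0
```

```bash
python3 - <<'E'
from plan import *
show()
out=[]
for n in("top","scene"):
    im,d,ci=cloud(n);np.savez(f"{n}2.npz",im=im,d=d)
    c=im[150:230,290:370] if n=="top" else im[230:310,180:260]
    out.append(cv2.resize(c,(400,400),interpolation=2))
cv2.imwrite("pics/s4.png",np.hstack(out))
E
```

```text
15.5 [ 577.3 -169.4    3.5] 76.1 F [1.2 2.8 6.6] open 33.5 25.00076651573181
```

View pics/s4.png

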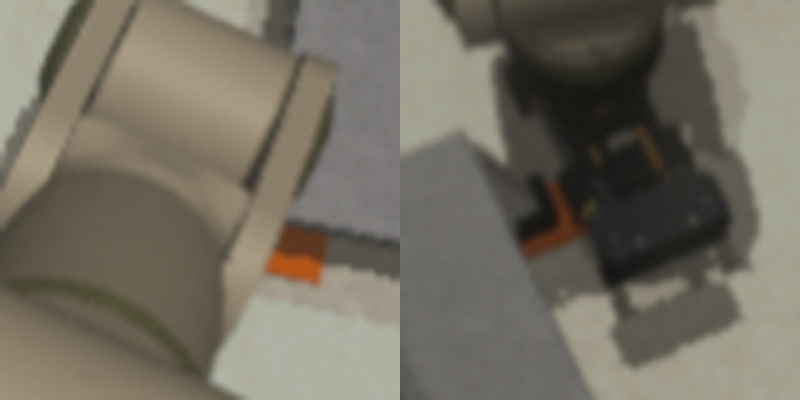

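The wedge passes under the foot: orange shows on the near side at right crop (550,240), and the nose is visible at left crop (322,265). There is no firm resistance yet, so I'll keep going in small steps and check the nose position.

```bash
python3 - <<'E'
from plan import *
q=np.load("top2.npz");ci=viewer.camera_info("top")
print(onz(ci,[[354.2,200],[354.6,205]],2), [577.3-.24*126,-169.4-.97*126])
q0=np.load("scene1.npz")["im"];q1=np.load("scene2.npz")["im"]
# riser drift in scene: printer region
a=cv2.cvtColor(q0[260:380,70:220],6).astype(np.float32);b=cv2.cvtColor(q1[260:380,70:220],6).astype(np.float32)
print(cv2.phaseCorrelate(a,b,cv2.createHanningWindow((150,120),cv2.CV_32F)))
E
```

```text
[[ 548.96444506 -290.81206004    2.        ]
 [ 533.74997273 -290.87092344    2.        ]] [547.06, -291.62]
((-0.019981307739683984, 0.00858907494244221), 0.9464053476121691)
```

>>> {"api": "servo_tool", "payload": {"commands": [[20,[-0.06,0,0],0],[20,[0,0,0],0],[20,[0,0,0],0]]}}

```text
time: 15.85
tcp_pos: [577.0, -170.9, 3.5]
orientation: [0.787, 0.616, 0.0, 0.0]
force: [1.3, 2.9, 4.9]
opening: 0.38
grasp_force: 25.0
```

>>> {"api": "servo_tool", "payload": {"commands": [[20,[-0.06,0,0],0],[20,[0,0,0],0],[20,[0,0,0],0]]}}

```text
time: 16.1
tcp_pos: [576.6, -172.3, 3.5]
orientation: [0.787, 0.616, 0.0, 0.0]
force: [0.7, 2.9, 5.6]
opening: 0.376
grasp_force: 25.0
```

>>> {"api": "servo_tool", "payload": {"commands": [[20,[-0.06,0,0],0],[20,[0,0,0],0],[20,[0,0,0],0]]}}

```text
time: 16.35
tcp_pos: [576.2, -173.8, 3.5]
orientation: [0.787, 0.616, 0.0, 0.0]
force: [0.6, 2.6, 6.2]
opening: 0.381
grasp_force: 25.0
```

>>> {"api": "servo_tool", "payload": {"commands": [[20,[-0.06,0,0],0],[20,[0,0,0],0],[20,[0,0,0],0]]}}

```text
time: 16.6
tcp_pos: [575.9, -175.2, 3.5]
orientation: [0.787, 0.616, 0.0, 0.0]
force: [1.6, 2.3, 6.3]
opening: 0.381
grasp_force: 25.0
```

>>> {"api": "servo_tool", "payload": {"commands": [[20,[-0.06,0,0],0],[20,[0,0,0],0],[20,[0,0,0],0]]}}

```text
time: 16.85
tcp_pos: [575.5, -176.7, 3.5]
orientation: [0.787, 0.616, 0.0, 0.0]
force: [1.5, 2.8, 5.1]
opening: 0.388
grasp_force: 25.0
```

At about 8.9 mm of wedge under the foot's edge there is still no resistance. Allowing for the sole touching at its outer corner (sink/0.77), the gap is about 8.7–9 mm, which is too big for the wedge alone, so the packer is needed. I'll pull the wedge straight out, park it on clear desk, and fetch the packer.

>>> {"api": "servo_tool", "payload": {"commands": [[20,[0.2,0,-0.01],0],[20,[0.6,0,0],0],[20,[1,0,0],0],[20,[1,0,0],0],[20,[1,0,0],0],[20,[1,0,0],0],[20,[1,0,-0.2],0],[20,[0.5,0,-0.3],0]]}}

```text
time: 17.52
tcp_pos: [612.7, -20.0, 15.2]
orientation: [0.787, 0.617, -0.001, -0.001]
force: [0.1, 0.2, -1.0]
opening: 0.377
grasp_force: 25.0
```

```bash
python3 - <<'E'
from plan import *
show()
q=np.load("top0.npz");ci=viewer.camera_info("top")
g=(q["im"].max(2)<95).astype(np.uint8);g[:, :245]=0;g[:,310:]=0;g[:210]=0;g[270:]=0
c=max(cv2.findContours(g,0,1)[0],key=cv2.contourArea);r=cv2.minAreaRect(onz(ci,c[:,0],5)[:,:2].astype(np.float32));print(cv2.boxPoints(r).round().tolist())
plan(20,550,20,12)
E
```

```text
17.52 [612.7 -20.   15.2] 76.2 F [ 0.1  0.2 -1. ] open 33.2 25.000185146927834
[[382.0, -83.0], [405.0, -107.0], [498.0, -21.0], [476.0, 3.0]]
3 [[20,[0.32,-0.94,0.04],0.0],[20,[0.32,-0.94,0.04],0.0],[20,[0.32,-0.94,0.04],0.0]]
```

>>> {"api": "servo_tool", "payload": {"commands": [[20,[0.32,-0.94,0],0],[20,[0.32,-0.94,0],0],[20,[0.32,-0.94,0],0],[20,[0,0,0],0],[20,[0,0,0.3],0],[20,[0,0,0.12],0],[20,[0,0,0.03],0],[20,[0,0,0],0],[50,[0,0,0],0],[50,[0,0,0],0],[50,[0,0,0],0],[50,[0,0,-0.1],0]]}}

```text
time: 18.52
tcp_pos: [550.6, 16.7, 7.1]
orientation: [0.787, 0.616, -0.0, -0.0]
force: [-0.6, -1.1, -0.5]
opening: 0.565
grasp_force: 0.0
```

```bash
python3 - <<'E'
from plan import *
show();p,f=cur();s=(p+[0,0,47],f);s=plan(55,598.2,270.5,40,97.5,start=s);plan(55,598.2,270.5,2,97.5,start=s)
E
```

```text
18.52 [550.6  16.7   7.1] 76.1 F [-0.6 -1.1 -0.5] open 49.8 0.0
11 [[55,[0.94,-0.05,0.05],-0.39],[55,[0.94,-0.02,0.05],-0.39],[55,[0.94,0.01,0.05],-0.39],[55,[0.94,0.04,0.05],-0.39],[55,[0.94,0.07,0.05],-0.39],[55,[0.93,0.11,0.05],-0.39],[55,[0.93,0.14,0.05],-0.39],[55,[0.92,0.17,0.05],-0.39],[55,[0.92,0.2,0.05],-0.39],[55,[0.91,0.23,0.05],-0.39],[55,[0.9,0.26,0.05],-0.39]]
2 [[55,[0.0,0.0,0.76],0.0],[55,[0.0,0.0,0.76],0.0]]
```

>>> {"api": "servo_tool", "payload": {"commands": [[55,[0,0,-0.9],0],[55,[0,0,-0.9],0],[55,[0.94,-0.05,0],-0.39],[55,[0.94,-0.02,0],-0.39],[55,[0.94,0.01,0],-0.39],[55,[0.94,0.04,0],-0.39],[55,[0.94,0.07,0],-0.39],[55,[0.93,0.11,0],-0.39],[55,[0.93,0.14,0],-0.39],[55,[0.92,0.17,0],-0.39],[55,[0.92,0.2,0],-0.39],[55,[0.91,0.23,0],-0.39]]}}

```text
time: 19.52
tcp_pos: [594.1, 248.9, 52.6]
orientation: [0.671, 0.741, 0.0, 0.0]
force: [-0.1, -0.2, 0.4]
opening: 0.627
grasp_force: 0.0
```

>>> {"api": "servo_tool", "payload": {"commands": [[55,[0.9,0.26,0.1],-0.39],[55,[0,0,0.3],0],[55,[0,0,0],0],[55,[0,0,0],0]]}}

```text
time: 19.85
tcp_pos: [597.8, 270.0, 41.8]
orientation: [0.659, 0.752, -0.001, -0.0]
force: [0.3, -0.3, 1.7]
opening: 0.625
grasp_force: 0.0
```

```bash
python3 - <<'E'
from m import *
from plan import *
show();plan(55,598.2,270.5,2,97.5)
for n in("top","scene"):
    L=cloud(n);r,c,_,ci=shim(n,"blue",(240,150,360,225) if n=="scene" else (140,160,260,230),5,L)
    print(n,r,cv2.boxPoints(r).round().tolist())
    r,c,_,ci=shim(n,"orange",None,6,L);print("wedge",r,cv2.boxPoints(r).round().tolist())
E
```

```text
19.85 [597.8 270.   41.8] 97.5 F [ 0.3 -0.3  1.7] open 55.1 0.0
2 [[55,[0.01,0.01,0.8],0.0],[55,[0.01,0.01,0.8],0.0]]
top ((607.0624389648438, 196.06173706054688), (29.868520736694336, 83.29690551757812), 7.964908599853516) [[587.0, 235.0], [598.0, 153.0], [628.0, 157.0], [616.0, 239.0]]
wedge ((536.3426513671875, -37.97522735595703), (138.93751525878906, 33.52028274536133), 74.68782043457031) [[502.0, -101.0], [534.0, -109.0], [571.0, 25.0], [539.0, 33.0]]
scene ((611.703857421875, 178.5852508544922), (27.075536727905273, 50.67352294921875), 8.381322860717773) [[595.0, 202.0], [602.0, 152.0], [629.0, 155.0], [621.0, 206.0]]
wedge ((538.806640625, -39.516815185546875), (140.37014770507812, 35.105159759521484), 77.22892761230469) [[506.0, -104.0], [540.0, -112.0], [571.0, 25.0], [537.0, 33.0]]
```

>>> {"api": "servo_tool", "payload": {"commands": [[55,[0,0,0.8],0],[55,[0,0,0.6],0],[55,[0,0,0.2],0],[55,[0,0,0],0],[20,[0,0,0],0],[20,[0,0,0],0],[20,[0,0,0],0],[20,[0,0,0],0],[20,[0,0,0],0],[20,[0,0,0],0]], "squeeze": 25}}

```text
time: 20.78
tcp_pos: [598.5, 270.8, 2.9]
orientation: [0.659, 0.752, 0.0, 0.0]
force: [0.0, -1.7, 4.7]
opening: 0.375
grasp_force: 25.0
```

```bash
python3 - <<'E'
from plan import *
show();p,f=cur();f0=np.array([567,-210.4]);u=np.array([.24,.971]);g=f0+u*195+np.array([1.,0])
s=(p+[0,0,30],f);plan(20,g[0],g[1],p[2]+30,76.1,start=s)
E
```

```text
20.78 [598.5 270.8   2.9] 97.6 F [ 0.  -1.7  4.7] open 33.1 24.99417096376419
12 [[20,[-0.97,-0.07,-0.0],0.36],[20,[-0.97,-0.04,-0.0],0.36],[20,[-0.97,-0.01,-0.0],0.36],[20,[-0.97,0.02,-0.0],0.36],[20,[-0.97,0.05,-0.0],0.36],[20,[-0.97,0.08,-0.0],0.36],[20,[-0.97,0.11,-0.0],0.36],[20,[-0.96,0.14,-0.0],0.36],[20,[-0.96,0.17,-0.0],0.36],[20,[-0.95,0.2,-0.0],0.36],[20,[-0.95,0.23,-0.0],0.36],[20,[-0.94,0.26,-0.0],0.36]]
```

>>> {"api": "servo_tool", "payload": {"commands": [[20,[0,0,-0.6],0],[20,[0,0,-0.6],0],[20,[-0.97,-0.07,0],0.36],[20,[-0.97,-0.04,0],0.36],[20,[-0.97,-0.01,0],0.36],[20,[-0.97,0.02,0],0.36],[20,[-0.97,0.05,0],0.36],[20,[-0.97,0.08,0],0.36],[20,[-0.97,0.11,0],0.36],[20,[-0.96,0.14,0],0.36],[20,[-0.96,0.17,0],0.36],[20,[-0.95,0.2,0],0.36]]}}

```text
time: 21.78
tcp_pos: [612.2, 27.0, 32.2]
orientation: [0.769, 0.639, -0.0, -0.0]
force: [0.2, -0.8, -0.2]
opening: 0.372
grasp_force: 25.0
```

>>> {"api": "servo_tool", "payload": {"commands": [[20,[-0.95,0.23,0],0.36],[20,[-0.94,0.26,0],0.36],[20,[0,0,0],0],[20,[0,0,0.6],0],[20,[0,0,0.4],0],[20,[0,0,0.1],0],[20,[0,0,0],0],[20,[0,0,0],0]]}}

```text
time: 22.45
tcp_pos: [615.1, -20.1, 4.9]
orientation: [0.788, 0.616, 0.0, -0.0]
force: [0.3, 0.2, 1.0]
opening: 0.37
grasp_force: 25.0
```

```bash
python3 - <<'E'
from m import *
from plan import *
show();p,f=cur()
for n in("top","scene"):
    L=cloud(n);r,c,_,ci=shim(n,"blue",(290,170,370,230) if n=="top" else (195,190,300,290),5,L)
    print(n,r,cv2.boxPoints(r).round().tolist())
f0=np.array([567,-210.4]);u=np.array([.2402,.9707]);v=p[:2]-f0;print("dist",v@u,"side(+=riser x)",v@[u[1],-u[0]])
E
```

```text
22.45 [615.1 -20.1   4.9] 76.0 F [0.3 0.2 1. ] open 32.6 24.9918195605278
top ((590.5048828125, -115.05252075195312), (36.83335494995117, 29.96994972229004), 75.96868896484375) [[572.0, -129.0], [601.0, -137.0], [610.0, -101.0], [580.0, -94.0]]
scene ((594.1428833007812, -107.88021087646484), (53.75224685668945, 28.82858657836914), 76.98031616210938) [[574.0, -131.0], [602.0, -137.0], [614.0, -85.0], [586.0, -78.0]]
dist 196.24544467061443 side(+=riser x) 0.9776613109980659
```

>>> {"api": "servo_tool", "payload": {"commands": [[20,[-0.3,0,0.06],0],[20,[-0.6,0,0],0],[20,[-0.6,0,0],0],[20,[-0.5,0,0],0],[20,[-0.4,0,0],0],[20,[-0.4,0,0],0],[20,[0,0,0],0]]}}

```text
time: 23.13
tcp_pos: [597.7, -90.7, 3.3]
orientation: [0.789, 0.615, -0.0, 0.0]
force: [0.0, 0.3, -0.6]
opening: 0.372
grasp_force: 25.0
```

>>> {"api": "servo_tool", "payload": {"commands": [[20,[-0.3,0,0],0],[20,[-0.3,0,0],0],[20,[-0.3,0,0],0],[20,[-0.3,0,0],0],[20,[-0.12,0,0.03],0],[20,[0,0,0],0],[20,[0,0,0],0]]}}

```text
time: 23.72
tcp_pos: [590.2, -121.3, 2.9]
orientation: [0.788, 0.615, 0.0, 0.001]
force: [-0.6, -2.4, 3.6]
opening: 0.373
grasp_force: 25.0
```

```bash
python3 - <<'E'
from m import *
from plan import *
show();p,f=cur()
f0=np.array([567,-210.4]);u=np.array([.2402,.9707]);v=p[:2]-f0;print("dist",v@u,"side(+=riser x)",v@[u[1],-u[0]])
E
```

```text
23.72 [ 590.2 -121.3    2.9] 76.0 F [-0.6 -2.4  3.6] open 32.9 24.99423623085022
dist 92.11181512607968 side(+=riser x) 1.1212985276305503
```

>>> {"api": "servo_tool", "payload": {"commands": [[55,[0,0,0],0],[55,[0,0,0],0],[55,[0,0,0],0],[55,[0,0,-0.6],0],[55,[0,0,-0.8],0]]}}

```text
time: 24.13
tcp_pos: [589.1, -119.9, 36.2]
orientation: [0.788, 0.616, -0.001, -0.002]
force: [-0.2, -0.1, -0.6]
opening: 0.622
grasp_force: 0.0
```

```bash
python3 - <<'E'
from plan import *
show();p,f=cur();plan(55,550.6,17,37,76)
E
```

```text
24.13 [ 589.1 -119.9   36.2] 76.0 F [-0.2 -0.1 -0.6] open 54.8 0.0
6 [[55,[0.82,-0.47,-0.01],-0.0],[55,[0.82,-0.47,-0.01],-0.0],[55,[0.82,-0.47,-0.01],-0.0],[55,[0.82,-0.47,-0.01],-0.0],[55,[0.82,-0.47,-0.01],-0.0],[55,[0.82,-0.47,-0.01],-0.0]]
```

>>> {"api": "servo_tool", "payload": {"commands": [[55,[0.82,-0.47,0],0],[55,[0.82,-0.47,0],0],[55,[0.82,-0.47,0],0],[55,[0.82,-0.47,0],0],[55,[0.82,-0.47,0],0],[55,[0.82,-0.47,0],0],[55,[0,0,0],0],[55,[0,0,0],0]]}}

```text
time: 24.8
tcp_pos: [551.2, 16.9, 37.4]
orientation: [0.788, 0.616, -0.0, -0.0]
force: [-0.9, -0.1, 0.8]
opening: 0.628
grasp_force: 0.0
```

```bash
python3 - <<'E'
from m import *
from plan import *
show();p,f=cur();plan(55,551,18,4,76)
for n in("top","scene"):
    L=cloud(n);np.savez(f"{n}4.npz",im=L[0],d=L[1]);r,c,_,ci=shim(n,"blue",(300,170,370,230) if n=="top" else (195,190,300,290),5,L)
    print(n,r,cv2.boxPoints(r).round().tolist())
E
```

```text
24.8 [551.2  16.9  37.4] 76.1 F [-0.9 -0.1  0.8] open 55.3 0.0
2 [[55,[0.02,-0.01,0.67],0.01],[55,[0.02,-0.01,0.67],0.01]]
top ((574.7684326171875, -179.38182067871094), (108.71312713623047, 29.915578842163086), 75.49927520751953) [[547.0, -228.0], [576.0, -236.0], [603.0, -131.0], [574.0, -123.0]]
scene ((581.17431640625, -162.8884735107422), (98.88957214355469, 28.996883392333984), 75.86805725097656) [[555.0, -207.0], [583.0, -214.0], [607.0, -118.0], [579.0, -111.0]]
```

>>> {"api": "servo_tool", "payload": {"commands": [[55,[0,0,0.7],0],[55,[0,0,0.5],0],[55,[0,0,0.14],0],[55,[0,0,0],0],[20,[0,0,0],0],[20,[0,0,0],0],[20,[0,0,0],0],[20,[0,0,0],0],[20,[0,0,0],0],[20,[0,0,0],0]]}}

```text
time: 25.73
tcp_pos: [551.8, 15.7, 4.6]
orientation: [0.788, 0.615, 0.0, 0.001]
force: [-0.5, -0.5, 4.6]
opening: 0.379
grasp_force: 25.0
```

```bash
python3 - <<'E'
from plan import *
show();p,f=cur();s=(p+[0,0,30],f);plan(20,609.5,-42.5,p[2]+30,76,start=s)
E
```

```text
25.73 [551.8  15.7   4.6] 76.0 F [-0.5 -0.5  4.6] open 33.4 25.000788643956184
4 [[20,[-0.43,0.7,-0.0],-0.0],[20,[-0.43,0.7,-0.0],-0.0],[20,[-0.43,0.7,-0.0],-0.0],[20,[-0.43,0.7,-0.0],-0.0]]
```

>>> {"api": "servo_tool", "payload": {"commands": [[20,[0,0,-0.6],0],[20,[0,0,-0.6],0],[20,[-0.43,0.7,0],0],[20,[-0.43,0.7,0],0],[20,[-0.43,0.7,0],0],[20,[-0.43,0.7,0],0],[20,[0,0,0],0],[20,[0,0,0.5],0],[20,[0,0,0.4],0],[20,[0,0,0],0],[20,[0,0,0],0]]}}

```text
time: 26.65
tcp_pos: [608.3, -42.3, 11.0]
orientation: [0.788, 0.616, -0.001, -0.001]
force: [0.5, 0.8, -0.2]
opening: 0.377
grasp_force: 25.0
```

```bash
python3 - <<'E'
from m import *
from plan import *
show();p,f=cur()
f0=np.array([567,-210.4]);u=np.array([.2402,.9707])
for n in("top","scene"):
    L=cloud(n);np.savez(f"{n}5.npz",im=L[0],d=L[1]);r,c,_,ci=shim(n,"orange",None,8,L);b=cv2.boxPoints(r);b=b[b[:,1].argsort()]
    nose=b[:2].mean(0);print(n,r,nose, "nose dist/side",(nose-f0)@u,(nose-f0)@[u[1],-u[0]],"tcp",(p[:2]-f0)@u,(p[:2]-f0)@[u[1],-u[0]])
a=cv2.resize(np.load("top5.npz")["im"][150:230,290:370],(400,400),interpolation=2);b=cv2.resize(np.load("scene5.npz")["im"][200:300,180:280],(400,400),interpolation=2)
cv2.imwrite("pics/s5.png",np.hstack([a,b]))
E
```

```text
26.65 [608.3 -42.3  11. ] 76.0 F [ 0.5  0.8 -0.2] open 33.2 24.999869763851166
top ((582.6072998046875, -136.85614013671875), (53.35799026489258, 32.755279541015625), 74.99553680419922) [ 575.70026 -162.62553] nose dist/side 48.46447566497803 -3.030087882690431 tcp 173.09086381499543 -0.3023975725796362
scene ((590.435546875, -111.61763763427734), (108.91796875, 34.769378662109375), 77.64796447753906) [ 578.7858  -164.81598] nose dist/side 47.079364979248055 0.4912210437011719 tcp 173.09086381499543 -0.3023975725796362
```

View pics/s5.png

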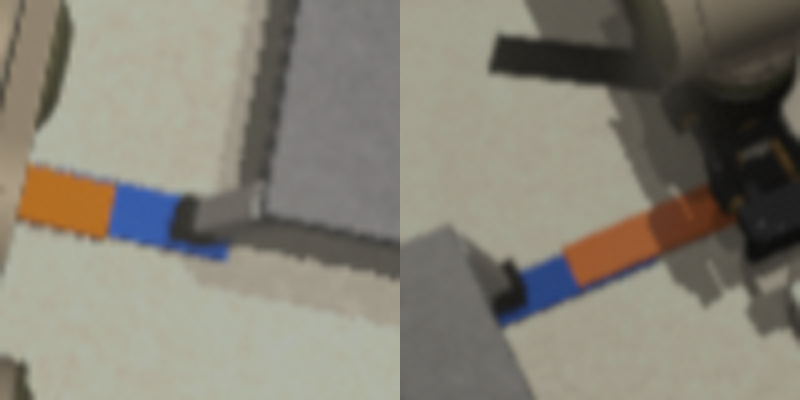

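The left crop shows the blue packer passing under the whole foot at (190,220). The wedge nose at (115,210) sits above the packer and is in line with the foot. Next I'll lower it onto the packer and slide in.

>>> {"api": "servo_tool", "payload": {"commands": [[20,[0,0.04,0.04],0],[20,[0,0,0],0],[20,[0,0,0],0]]}}

```text
time: 27.0
tcp_pos: [610.0, -43.0, 10.8]
orientation: [0.788, 0.615, 0.0, 0.0]
force: [-0.6, -0.0, -0.7]
opening: 0.381
grasp_force: 25.0
```

>>> {"api": "servo_tool", "payload": {"commands": [[20,[-0.3,0,0],0],[20,[-0.4,0,0],0],[20,[-0.3,0,0],0],[20,[-0.1,0,0],0],[20,[0,0,0],0],[20,[0,0,0],0]]}}

```text
time: 27.5
tcp_pos: [603.2, -70.1, 10.5]
orientation: [0.788, 0.615, 0.0, -0.0]
force: [0.3, -0.4, -1.1]
opening: 0.382
grasp_force: 25.0
```

>>> {"api": "servo_tool", "payload": {"commands": [[20,[-0.1,0,0.02],0],[20,[0,0,0],0],[20,[0,0,0],0]]}}

```text
time: 27.75
tcp_pos: [602.6, -72.1, 9.9]
orientation: [0.788, 0.615, -0.0, -0.0]
force: [-0.6, -0.5, -0.4]
opening: 0.377
grasp_force: 25.0
```

>>> {"api": "servo_tool", "payload": {"commands": [[20,[-0.1,0,0.01],0],[20,[-0.1,0,0],0],[20,[0,0,0],0]]}}

```text
time: 28.0
tcp_pos: [601.4, -77.4, 9.7]
orientation: [0.788, 0.615, -0.0, 0.0]
force: [0.1, -0.5, 0.4]
opening: 0.379
grasp_force: 25.0
```

>>> {"api": "servo_tool", "payload": {"commands": [[20,[-0.1,0,0.01],0],[20,[0,0,0],0],[20,[0,0,0],0]]}}

```text
time: 28.25
tcp_pos: [600.8, -79.7, 9.6]
orientation: [0.788, 0.615, -0.0, 0.0]
force: [-0.2, -0.7, 0.7]
opening: 0.378
grasp_force: 25.0
```

>>> {"api": "servo_tool", "payload": {"commands": [[20,[-0.1,0,0.01],0],[20,[0,0,0],0],[20,[0,0,0],0]]}}

```text
time: 28.5
tcp_pos: [600.3, -82.1, 9.4]
orientation: [0.788, 0.615, -0.0, 0.0]
force: [-0.2, -0.4, 1.5]
opening: 0.374
grasp_force: 25.0
```

>>> {"api": "servo_tool", "payload": {"commands": [[20,[-0.1,0,0],0],[20,[0,0,0],0],[20,[0,0,0],0]]}}

```text
time: 28.75
tcp_pos: [599.7, -84.5, 9.3]
orientation: [0.788, 0.615, 0.0, 0.0]
force: [-0.6, -0.8, 1.6]
opening: 0.38
grasp_force: 25.0
```

Resting lightly on the packer. I'll push on in small steps, watching the force.

>>> {"api": "servo_tool", "payload": {"commands": [[20,[-0.1,0,0],0],[20,[-0.1,0,0],0],[20,[0,0,0],0]]}}

```text
time: 29.0
tcp_pos: [598.4, -89.5, 9.4]
orientation: [0.788, 0.615, 0.0, 0.0]
force: [0.7, 0.3, 2.7]
opening: 0.377
grasp_force: 25.0
```

>>> {"api": "servo_tool", "payload": {"commands": [[20,[-0.1,0,0],0],[20,[0,0,0],0]]}}

```text
time: 29.17
tcp_pos: [597.8, -91.9, 9.4]
orientation: [0.788, 0.615, 0.0, 0.0]
force: [-0.3, 1.0, 3.7]
opening: 0.378
grasp_force: 25.0
```

>>> {"api": "servo_tool", "payload": {"commands": [[20,[-0.08,0,0],0],[20,[0,0,0],0]]}}

```text
time: 29.33
tcp_pos: [597.4, -93.7, 9.4]
orientation: [0.788, 0.615, 0.0, 0.0]
force: [1.0, 0.2, 3.6]
opening: 0.379
grasp_force: 25.0
```

>>> {"api": "servo_tool", "payload": {"commands": [[20,[-0.08,0,0],0],[20,[0,0,0],0]]}}

```text
time: 29.5
tcp_pos: [596.9, -95.6, 9.4]
orientation: [0.788, 0.615, 0.0, 0.0]
force: [0.8, 2.3, 4.3]
opening: 0.376
grasp_force: 25.0
```

>>> {"api": "servo_tool", "payload": {"commands": [[20,[-0.08,0,0],0],[20,[0,0,0],0]]}}

```text
time: 29.67
tcp_pos: [596.4, -97.5, 9.4]
orientation: [0.788, 0.615, 0.0, 0.0]
force: [0.2, 2.7, 5.3]
opening: 0.374
grasp_force: 25.0
```

>>> {"api": "servo_tool", "payload": {"commands": [[20,[-0.06,0,-0.01],0],[20,[0,0,0],0]]}}

```text
time: 29.83
tcp_pos: [595.9, -99.1, 9.5]
orientation: [0.788, 0.615, -0.0, 0.0]
force: [1.0, 1.4, 4.0]
opening: 0.379
grasp_force: 25.0
```

>>> {"api": "servo_tool", "payload": {"commands": [[20,[-0.06,0,0],0],[20,[0,0,0],0]]}}

```text
time: 30.0
tcp_pos: [595.6, -100.5, 9.5]
orientation: [0.788, 0.615, -0.0, -0.0]
force: [1.0, 2.9, 3.9]
opening: 0.379
grasp_force: 25.0
```

>>> {"api": "servo_tool", "payload": {"commands": [[20,[-0.06,0,0],0],[20,[0,0,0],0]]}}

```text
time: 30.17
tcp_pos: [595.2, -101.9, 9.5]
orientation: [0.788, 0.615, 0.0, 0.0]
force: [0.8, 2.5, 4.6]
opening: 0.378
grasp_force: 25.0
```

>>> {"api": "servo_tool", "payload": {"commands": [[20,[-0.06,0,0],0],[20,[0,0,0],0]]}}

```text
time: 30.33
tcp_pos: [594.9, -103.4, 9.6]
orientation: [0.788, 0.615, 0.0, 0.0]
force: [1.4, 2.7, 5.2]
opening: 0.378
grasp_force: 25.0
```

>>> {"api": "servo_tool", "payload": {"commands": [[20,[-0.06,0,0],0],[20,[0,0,0],0]]}}

```text
time: 30.5
tcp_pos: [594.5, -104.8, 9.6]
orientation: [0.788, 0.615, 0.0, 0.0]
force: [1.0, 2.4, 5.0]
opening: 0.377
grasp_force: 25.0
```

>>> {"api": "servo_tool", "payload": {"commands": [[20,[-0.06,0,0],0],[20,[0,0,0],0]]}}

```text
time: 30.67
tcp_pos: [594.2, -106.3, 9.6]
orientation: [0.788, 0.615, 0.0, 0.0]
force: [0.7, 2.9, 4.9]
opening: 0.38
grasp_force: 25.0
```

>>> {"api": "servo_tool", "payload": {"commands": [[20,[-0.06,0,0],0],[20,[0,0,0],0]]}}

```text
time: 30.83
tcp_pos: [593.8, -107.7, 9.6]
orientation: [0.788, 0.615, 0.0, 0.0]
force: [-0.1, 3.0, 5.1]
opening: 0.38
grasp_force: 25.0
```

>>> {"api": "servo_tool", "payload": {"commands": [[20,[-0.06,0,0],0],[20,[0,0,0],0]]}}

```text
time: 31.0
tcp_pos: [593.5, -109.2, 9.6]
orientation: [0.788, 0.615, 0.0, 0.0]
force: [0.2, 3.1, 5.7]
opening: 0.381
grasp_force: 25.0
```

>>> {"api": "servo_tool", "payload": {"commands": [[20,[-0.06,0,0],0],[20,[0,0,0],0]]}}

```text
time: 31.17
tcp_pos: [593.1, -110.7, 9.6]
orientation: [0.788, 0.615, 0.0, 0.0]
force: [0.4, 3.4, 4.1]
opening: 0.379
grasp_force: 25.0
```

>>> {"api": "servo_tool", "payload": {"commands": [[20,[-0.06,0,0],0],[20,[0,0,0],0]]}}

```text
time: 31.33
tcp_pos: [592.7, -112.1, 9.6]
orientation: [0.788, 0.615, 0.0, 0.0]
force: [0.4, 2.8, 4.5]
opening: 0.38
grasp_force: 25.0
```

>>> {"api": "servo_tool", "payload": {"commands": [[20,[-0.06,0,0],0],[20,[0,0,0],0]]}}

```text
time: 31.5
tcp_pos: [592.4, -113.5, 9.6]
orientation: [0.788, 0.615, 0.0, 0.0]
force: [0.8, 2.3, 5.2]
opening: 0.381
grasp_force: 25.0
```

>>> {"api": "servo_tool", "payload": {"commands": [[20,[-0.06,0,0],0],[20,[0,0,0],0]]}}

```text
time: 31.67
tcp_pos: [592.0, -115.0, 9.6]
orientation: [0.788, 0.615, 0.0, 0.0]
force: [1.0, 3.0, 5.2]
opening: 0.379
grasp_force: 25.0
```

```bash
python3 - <<'E'
from m import *
from plan import *
show()
f0=np.array([567,-210.4]);u=np.array([.2402,.9707])
for n in("top","scene"):
    L=cloud(n);np.savez(f"{n}6.npz",im=L[0],d=L[1]);ci=viewer.camera_info(n)
a=cv2.resize(np.load("top6.npz")["im"][160:220,310:370],(400,400),interpolation=2);b=cv2.resize(np.load("scene6.npz")["im"][230:300,190:260],(400,400),interpolation=2)
cv2.imwrite("pics/s6.png",np.hstack([a,b]))
q0=np.load("scene5.npz")["im"];q1=np.load("scene6.npz")["im"]
a=cv2.cvtColor(q0[260:380,70:220],6).astype(np.float32);b=cv2.cvtColor(q1[260:380,70:220],6).astype(np.float32)
print(cv2.phaseCorrelate(a,b,cv2.createHanningWindow((150,120),cv2.CV_32F)))
E
```

```text
31.67 [ 592.  -115.     9.6] 76.0 F [1.  3.  5.2] open 33.4 25.000765398144722
((-0.03231233341448103, -0.014886289282969756), 0.9648524233500163)
```

View pics/s6.png

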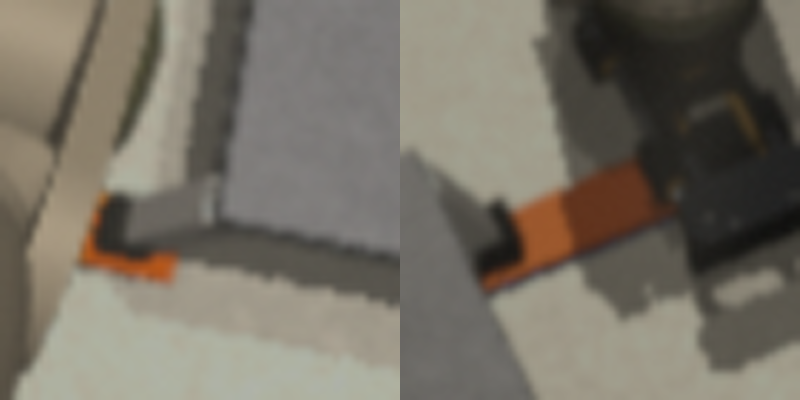

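Orange covers the packer under the foot. The nose at left crop (175,268) is level with the packer's inner end, so the packer has not been dragged, and the riser hasn't moved. I'll keep pushing gently.

>>> {"api": "servo_tool", "payload": {"commands": [[20,[-0.06,0,0],0],[20,[0,0,0],0]]}}

```text
time: 31.93
tcp_pos: [591.6, -116.3, 9.6]
orientation: [0.788, 0.615, 0.0, -0.0]
force: [0.7, 3.9, 6.6]
opening: 0.378
grasp_force: 25.0
```

>>> {"api": "servo_tool", "payload": {"commands": [[20,[-0.06,0,0],0],[20,[0,0,0],0]]}}

```text
time: 32.1
tcp_pos: [591.3, -117.3, 9.6]
orientation: [0.788, 0.615, 0.0, -0.0]
force: [2.0, 5.9, 5.4]
opening: 0.381
grasp_force: 25.0
```

>>> {"api": "servo_tool", "payload": {"commands": [[20,[-0.06,0,0],0],[20,[0,0,0],0]]}}

```text
time: 32.27
tcp_pos: [591.1, -118.1, 9.6]
orientation: [0.788, 0.615, 0.001, -0.001]
force: [2.2, 9.8, 4.7]
opening: 0.377
grasp_force: 25.0
```

>>> {"api": "servo_tool", "payload": {"commands": [[20,[-0.06,0,0],0],[20,[0,0,0],0]]}}

```text
time: 32.43
tcp_pos: [590.8, -119.1, 9.6]
orientation: [0.788, 0.615, 0.001, -0.001]
force: [2.5, 11.8, 6.3]
opening: 0.378
grasp_force: 25.0
```

Resistance rose clearly, from about 3 N to about 12 N, so the wedge is snug. I'll ease the push slightly and release.

>>> {"api": "servo_tool", "payload": {"commands": [[20,[0.04,0,0],0],[20,[0,0,0],0]]}}

```text
time: 32.6
tcp_pos: [590.8, -119.0, 9.6]
orientation: [0.788, 0.615, 0.0, -0.0]
force: [2.4, 6.7, 6.7]
opening: 0.381
grasp_force: 25.0
```

>>> {"api": "servo_tool", "payload": {"commands": [[50,[0,0,0],0],[50,[0,0,0],0],[50,[0,0,0],0],[50,[0,0,0],0]]}}

```text
time: 32.93
tcp_pos: [590.5, -120.0, 9.1]
orientation: [0.788, 0.615, -0.0, -0.0]
force: [0.3, 0.4, 0.1]
opening: 0.567
grasp_force: 0.0
```

>>> {"api": "servo_tool", "payload": {"commands": [[50,[0,0,-0.4],0],[50,[0.3,0,-0.8],0],[50,[0.5,0,-0.9],0],[50,[0,0,-0.9],0],[0,[0,0,-0.9],0],[0,[0,0,-0.9],0],[0,[0,0,0],0],[0,[0,0,0],0]]}}

```text
time: 33.6
tcp_pos: [595.9, -100.5, 130.8]
orientation: [0.788, 0.615, 0.001, 0.001]
force: [0.1, 0.3, -0.8]
opening: 0.291
grasp_force: 0.0
```

```bash
python3 - <<'E'
from m import *
from plan import *
show()
for n in("top","scene"):
    L=cloud(n);np.savez(f"{n}7.npz",im=L[0],d=L[1])
q0=np.load("scene5.npz")["im"];q1=np.load("scene7.npz")["im"]
a=cv2.cvtColor(q0[270:380,70:200],6).astype(np.float32);b=cv2.cvtColor(q1[270:380,70:200],6).astype(np.float32)
print(cv2.phaseCorrelate(a,b,cv2.createHanningWindow((130,110),cv2.CV_32F)))
c=rw(-110,135);plan(0,c[0],c[1],125,76)
a=cv2.resize(np.load("top7.npz")["im"][160:220,310:370],(400,400),interpolation=2);b=cv2.resize(q1[230:300,190:260],(400,400),interpolation=2)
cv2.imwrite("pics/s7.png",np.hstack([a,b]))
E
```

```text
33.6 [ 595.9 -100.5  130.8] 76.0 F [ 0.1  0.3 -0.8] open 25.6 0.0
((0.14094896405714508, 0.07237425121761731), 1.104602801122783)
7 [[0,[-0.91,0.06,0.02],-0.0],[0,[-0.91,0.06,0.02],-0.0],[0,[-0.91,0.06,0.02],-0.0],[0,[-0.91,0.06,0.02],-0.0],[0,[-0.91,0.06,0.02],-0.0],[0,[-0.91,0.06,0.02],-0.0],[0,[-0.91,0.06,0.02],-0.0]]
```

View pics/s7.png

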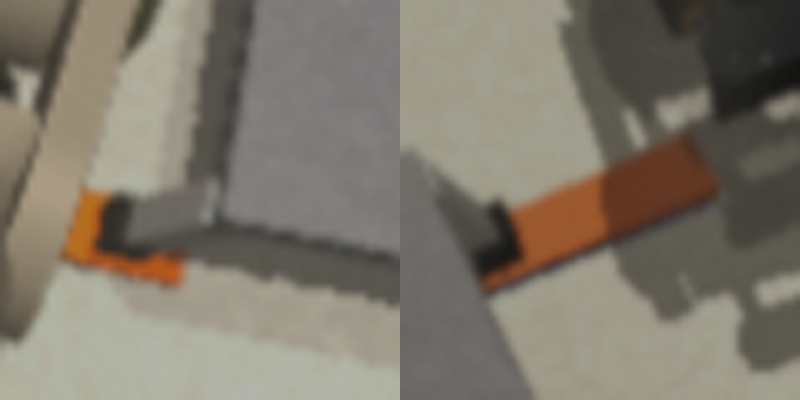

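The shims stayed under the foot, with orange running from left crop (65,230) past the foot at (120,225), and the riser drifted less than 0.5 mm. Now the press check on the corner.

>>> {"api": "servo_tool", "payload": {"commands": [[0,[-0.91,0.06,0],0],[0,[-0.91,0.06,0],0],[0,[-0.91,0.06,0],0],[0,[-0.91,0.06,0],0],[0,[-0.91,0.06,0],0],[0,[-0.91,0.06,0],0],[0,[-0.91,0.06,0],0],[0,[0,0,0.3],0],[0,[0,0,0.3],0],[0,[0,0,0.1],0],[0,[0,0,0],0],[0,[0,0,0],0]], "squeeze": 20}}

```text
time: 34.7
tcp_pos: [567.1, -256.0, 111.2]
orientation: [0.788, 0.616, -0.0, -0.001]
force: [0.2, -0.2, -0.1]
opening: 0.006
grasp_force: 0.0
```

>>> {"api": "servo_tool", "payload": {"commands": [[0,[0,0,0.04],0],[0,[0,0,0],0]]}}

```text
time: 34.87
tcp_pos: [567.3, -256.5, 110.6]
orientation: [0.788, 0.616, -0.0, -0.0]
force: [0.9, 0.6, -0.3]
opening: 0.005
grasp_force: 0.0
```

>>> {"api": "servo_tool", "payload": {"commands": [[0,[0,0,0.03],0],[0,[0,0,0],0]]}}

```text
time: 35.03
tcp_pos: [567.3, -256.8, 110.5]
orientation: [0.788, 0.616, 0.0, -0.0]
force: [0.2, 1.5, 3.6]
opening: 0.009
grasp_force: 1.6
```

>>> {"api": "servo_tool", "payload": {"commands": [[0,[0,0,0.03],0],[0,[0,0,0],0]]}}

```text
time: 35.2
tcp_pos: [567.3, -256.8, 110.4]
orientation: [0.788, 0.616, 0.0, 0.0]
force: [-1.6, 4.2, 8.5]
opening: 0.007
grasp_force: 4.1
```

>>> {"api": "servo_tool", "payload": {"commands": [[0,[0,0,0.02],0],[0,[0,0,0],0]]}}

```text
time: 35.37
tcp_pos: [567.3, -256.8, 110.4]
orientation: [0.788, 0.616, 0.0, 0.0]
force: [-3.7, 4.6, 12.0]
opening: 0.005
grasp_force: 5.7
```

>>> {"api": "servo_tool", "payload": {"commands": [[0,[0,0,0.01],0],[0,[0,0,0],0],[0,[0,0,0],0],[0,[0,0,0],0],[0,[0,0,0],0],[0,[0,0,0],0]]}}

```text
time: 35.87
tcp_pos: [567.3, -256.8, 110.4]
orientation: [0.788, 0.616, 0.0, 0.0]
force: [-3.2, 4.1, 12.9]
opening: 0.001
grasp_force: 6.5
```

>>> {"api": "servo_tool", "payload": {"commands": [[0,[0,0,-0.08],0],[0,[0,0,-0.1],0],[0,[0,0,-0.5],0],[0,[0,0,-0.9],0],[0,[0.5,0,-0.8],0],[0,[0.9,-0.3,-0.4],0],[0,[0.9,-0.3,0],0],[0,[0.9,-0.3,0],0],[0,[0.9,-0.3,0],0],[0,[0.9,-0.3,0],0],[0,[0.9,-0.3,0],0],[0,[0,0,0],0]]}}

```text
time: 36.87
tcp_pos: [558.8, -99.9, 178.3]
orientation: [0.787, 0.617, 0.0, -0.001]
force: [-0.1, 0.1, -1.0]
opening: 0.005
grasp_force: 0.0
```

```bash
python3 - <<'E'
from plan import *
show()
for n in("top","scene"):
    L=cloud(n);np.savez(f"{n}8.npz",im=L[0],d=L[1])
q0=np.load("scene7.npz")["im"];q1=np.load("scene8.npz")["im"]
a=cv2.cvtColor(q0[270:380,70:200],6).astype(np.float32);b=cv2.cvtColor(q1[270:380,70:200],6).astype(np.float32)
print(cv2.phaseCorrelate(a,b,cv2.createHanningWindow((130,110),cv2.CV_32F)))
a=cv2.resize(np.load("top8.npz")["im"][160:220,300:380],(400,300),interpolation=2);b=cv2.resize(q1[220:295,190:290],(400,300),interpolation=2)
cv2.imwrite("pics/s8.png",np.hstack([a,b]))
E
```

```text
36.87 [558.8 -99.9 178.3] 76.1 F [-0.1  0.1 -1. ] open 0.4 0.0
((0.5031247981438156, 0.0069325932124826295), 1.031945658672003)
```

View pics/s8.png

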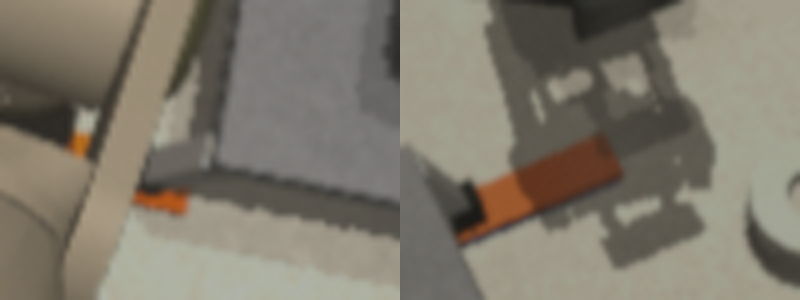

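Both shims are still under the foot: the wedge is at right crop (540,185), with the packer's edge just visible below it. The arm is clear, so I'll hand in.

```bash
python3 -c "
from workcell import ticket
print(ticket.finish_job())"
```

```text
the job is handed in; nothing more can be done
None
```

Job handed in at 37 s: the gap (about 9.4 mm) proved too big for the wedge tried alone, so I pulled it out, slid in the packer and then the wedge until snug (final push peaked near 12 N, above the 5–8 N guide), and the corner held firm under a 12–13 N press.

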